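# Pack a jar under the cantilever tray of a baking caddy

## Robot

A 7-joint arm with a two-finger parallel gripper is mounted at the origin on a cart in front of the work surface, level with it; the furniture and walls round the work are solid. World frame = base frame: x ahead of the robot, y to its left, z up, the work surface at z = 0. Lengths are in m, angles in degrees, forces in N, time in s.
With the tool pointing down it reaches from about 0.425 to 0.875 m from the base axis. Payload 4.7 kg.
Tool frame: the origin (TCP) lies on the centre line of the jaws, within the pads' length; the fingertips stand 11 mm ahead of it and the grasp point (between the pads) lies 8 mm behind it; z points along the fingers, y is the direction in which the jaws open and shut (so a half turn about z gives the same grasp; the last joint's range is limited). The gripper opens to 87 mm and grips with 3 to 60 N. Pads are 19 mm wide; open, the fingers measure 117 mm over their backs; the gripper's body (75 mm by 190 mm) begins 51 mm behind the grasp point.
Start: joints at [69.964, 18.392, -4.016, 83.108, 1.295, 78.541, -3.26], TCP at [0.231, -0.607, 0.234] pointing down, gripper open.
Joint ranges: [-163.93, 163.93], [-17.29, 119.83], [-79.2, 71.16], [3.27, 140.29], [-89.18, 269.18], [5.43, 117.66], [-154.24, 154.24]. Speed limits (degrees/s): [147.25, 147.25, 180, 180, 180, 180, 180].

## Interface

Orientations are given as a 3x3 rotation matrix whose columns are the frame's x, y, z axes.
In Python, from plant import manip gives the robot as it stands. The module is installed in compiled form; this text tells all that it offers.
- The arm moves only by the tool apply_moves, never from a script. Its argument "steps" is a list of rows, each a list of 3 entries, a list of its own where there are three numbers: the turn, a rotation vector about the tool's x, y, z in rad, then the shift along the tool's x, y, z in mm, then the opening, from 0 (shut) to 1 (fully open). In form: [[[wx, wy, wz], [dx, dy, dz], fingers], ...]. A call has 1 to 8 rows; each row shifts and turns the pose as measured when the row begins, along the tool's axes as they then stand; what a row does not reach is not made up. A row lasts 1/8 s, in which the tool goes at most 62.5 mm and 10.7 degrees, less where a joint would pass 70% of its speed; a pose out of reach is approached as far as the arm can. A call is refused whole if a number of a shift passes 62.5 or a number of a turn 0.188, either way. A call with a gripper value outside its range is refused whole. The fingers move at their own pace and stop on an object; "squeeze" is the grip in N (left out, the last holds). Time passes only in rows, so rows that do not move let the fingers close. It gives the time, the measured TCP pose, the force and the opening at its end, in the units of the state.
- manip.state(): the state, without advancing time (a new reading comes with each control period).
- manip.grab_frame(name): name is "side" or "top"; returns a dict with "img" (400x640x3 uint8, red, green, blue), "range_z" (400x640 float32, m along the optical axis (not along the pixel's ray), 0 where there is no reading), "fovy" (degrees; the focal length in pixels is half the picture's height over the tangent of half this angle, whatever the lens; pixels are square), "cx", "cy" (the principal point, pixels), "eye" and "rotation" of the camera in the world. Camera axes: x right, y down, z forward; pixel columns grow to the right and rows downward; lengths in m; the calibration is good to about 2 mm. A picture is of the moment at which its call begins.
- manip.sign_off(): hands the job in, once; it reports no verdict.
The state is a dict: "time": time; "qpos": joint angles; "qd": joint speeds; "joint_efforts": joint torques, N m; "position": TCP position; "tcp_rot": TCP orientation; "contact_force": force on the tool from outside, world axes, zero at the start; "moment": the same for the moment, N m; "finger_gap": opening from 0.0 (shut) to 1.0 (fully open).
Only numpy, scipy, OpenCV 4.12 (cv2) and the standard library are available. Lean on these libraries where they do the work, as an engineer would, in place of code of your own. Each camera call takes 0.05 s, during which the arm holds its last target.

## Task

Put the pink sprinkle jar away in the wooden baking caddy: swing its top tray up and over to the left until it rests open, slide the yellow jar in the compartment along under it to the left end wall to make room, and stand the pink jar beside it. Then bring the tray back over and press it down until its catch snaps and it sits flush on the box, and let go. Lower the tray by hand rather than letting it drop, be gentle with the glass jars, keep the cutters in the tray and leave everything else where it stands.

Things in the scene. Friction and masses are not known exactly. Their poses are not given: they have to be found in the camera images.
- caddy: Fixed open beech box, 150 (its x) by 154 (its y) mm outside, walls 8 mm, rim 82 mm over the worktop. Origin: centre of the underside, on the worktop. x points to its back (away from the robot, give or take the yaw), y to its left end, z up. Two steel arms on each long side (outside, to x = +-82 mm) carry the tray.
- compartment (a point): Centre of the floor of the box's one compartment, 10 mm over the worktop; the compartment is 134 (x) by 138 (y) mm, 72 mm deep to the rim. With the tray open, its left 45 mm stay under the overhanging tray (underside 42 mm above the rim), so a gripper can reach in there only tilted or from the side. Axes as the caddy's.
- catch (a point): Brass double ball catch on the outside of the caddy's left (+y) end, 43 mm wide, to y = +101 mm, 56 to 82 mm high: two balls sprung together that hold the tray's tongue; this point lies between them. A pull of 15 to 23 N upward at the handle frees the tray. Lowered, it first rests on the catch (joint about 0.13, 10 mm too high) and needs 10 to 15 N of push to snap past onto its hard seat.
- lift_arms (a joint): Angle q (rad) of the four parallel arms, 90 mm between pivots. 0: tray seated and caught; 1.047: arms upright, tray highest; 1.309: fully open on its stop, 0.26 past upright, where its weight holds it. The tray stays level and only shifts, in the caddy's frame y = 90*(sin(q-1.047)+0.866) mm, z = 90*(cos(q-1.047)-0.5) mm: open it stands 101 mm to the left and 42 mm up. Let go in between, it falls.
- tray: Beech tray with cutters, 150 by 154 mm, 0.22 kg, walls 34 mm high, floor 5 mm thick; closed, its underside lies on the rim of the box, 82 mm over the worktop. Axes as the caddy's. Origin on the arms' pivot line: closed at y = -15 mm of the caddy and 95 mm over the worktop.
- tray_handle (a point): Centre of the tray's handle: a brown wooden rail along the caddy's y, 138 mm long, 14 mm wide (x), 20 mm high, over the middle of the tray, 142 mm over the worktop when closed, between two posts at the ends. Its underside is 27 mm above the divider (18 mm high) and 20 mm above the cutters' tops. Grip it from above across its width.
- tray_floor (a point): Centre of the tray's inner floor, 87 mm over the worktop when closed.
- jar_yellow: Glass jar with yellow sprinkles and a grey lid, about 66 mm across, 67 mm high, 0.17 kg, loose in the compartment near its middle; origin at the centre of its underside. Two jars fit side by side along y with about 5 mm to spare, and 5 mm under the tray. It slides with 1 to 2 N.
- jar_pink: The jar to pack: glass with pink sprinkles and a grey lid, about 67 mm across, 67 mm high, 0.17 kg, on the worktop to the right; origin at the centre of its underside.
- jar_white: Glass jar with white sprinkles, same size; on the worktop to the right, to be left alone. It and the pink jar may stand in either place. Origin at the centre of its underside.
- cutter_heart: Tin heart-shaped cutter, 58 by 64 by 25 mm, lying in the tray; origin at the centre of its underside.
- cutter_round: Tin round cutter, 59 mm across, 25 mm high, lying in the tray; origin at the centre of its underside.
- ramekin: White ramekin, 69 mm across, 42 mm high, to be left alone; origin at the centre of its underside.
- timer: Green and cream kitchen timer, 69 mm across, 60 mm high, to be left alone; origin at the centre of its underside.
Mind the look-alikes: they are no part of the job. What is shaped like the jar_pink but purple or red is not meant.

How it is judged (in metres and radians):
On the way, in this order (a step that is already met when the one before it is completed fails the run):
1. the tray is swung over and rests fully open (value of joint lift_arms above 1.24 rad), for 0.2 s.
2. with the tray open, the yellow jar stands at the left end of the compartment and the pink jar beside it, both on its floor, and the gripper has let go of the pink jar (value of joint lift_arms above 1.2 rad and x of jar_pink in the frame of caddy between -0.036 and 0.036 m and y of jar_pink in the frame of caddy between -0.039 and -0.02 m and z of jar_pink in the frame of caddy between 0.006 and 0.014 m and x of jar_yellow in the frame of caddy between -0.036 and 0.036 m and y of jar_yellow in the frame of caddy between 0.02 and 0.039 m and z of jar_yellow in the frame of caddy between 0.006 and 0.014 m and angle between each of jar_pink, jar_yellow's own z axis and vertical below 0.08 rad and contact force between jar_pink and the fingers below 0.3 N), for 0.2 s.
At the end, for the whole second after the job is handed in: The tray is closed past its catch (lift_arms below 0.04 rad, 3 mm) and at rest; the yellow jar at the left end and the pink one right of it stand upright (0.08 rad) and still on the compartment floor (4 mm); both cutters lie in the tray (value of joint lift_arms below 0.04 rad and linear speed of each of tray, jar_pink, jar_yellow below 0.02 m/s and x of jar_pink in the frame of caddy between -0.036 and 0.036 m and y of jar_pink in the frame of caddy between -0.039 and -0.02 m and z of jar_pink in the frame of caddy between 0.006 and 0.014 m and x of jar_yellow in the frame of caddy between -0.036 and 0.036 m and y of jar_yellow in the frame of caddy between 0.02 and 0.039 m and z of jar_yellow in the frame of caddy between 0.006 and 0.014 m and angle between each of jar_pink, jar_yellow's own z axis and vertical below 0.08 rad and x of cutter_heart in the frame of tray_floor between -0.069 and 0.069 m and y of cutter_heart in the frame of tray_floor between -0.069 and 0.069 m and z of cutter_heart in the frame of tray_floor between -0.004 and 0.02 m and x of cutter_round in the frame of tray_floor between -0.069 and 0.069 m and y of cutter_round in the frame of tray_floor between -0.069 and 0.069 m and z of cutter_round in the frame of tray_floor between -0.004 and 0.02 m); the robot touches nothing.
It fails at once if the tray drops or is slammed (arms faster than 4 rad/s either way) (velocity of joint lift_arms above 4 rad/s or velocity of joint lift_arms below -4 rad/s).
It fails at once if a glass jar is pressed or set against the caddy with more than 40 N (contact force between any of jar_pink, jar_yellow and caddy above 40 N).
It fails at once if a packed jar is tipped by more than 0.6 rad (angle between any of jar_pink, jar_yellow's own z axis and vertical above 0.6 rad).
It fails at once if the white jar, the ramekin or the timer is moved more than 20 mm (distance of any of jar_white, ramekin, timer from where it was at the start of the episode above 0.02 m).
It also fails if it takes over 72 s, if anything falls off the work surface, if the arm or the gripper's body presses on something with over 40 N, if the wrist force passes 120 N, or if a joint passes its speed limit or range.

## Working session

There is one attempt and no reset: what is moved stays moved. The work goes in short steps, Python scripts to look and compute and a tool call to move; the robot and the scene stay as the last step left them, time stands still between calls to the robot, and variables do not carry over. Pictures are saved under pics/ and viewed, and the job is handed in when it is done.

Besides the shell and the picture viewer there is one more tool, called after "Request:" as a command line: name --argument value ..., lists and objects as JSON in quotes. apply_moves: Moves the arm, as the interface text tells. Its arguments: {"type":"object","properties":{"steps":{"type":"array","items":{"type":"array"}},"squeeze":{"type":"number"}},"required":["steps"]}

```bash
mkdir -p pics; cat > h.py <<'E'
import numpy as np, cv2
from plant import manip
def cam(n):
    f=manip.grab_frame(n); f['f']=200/np.tan(np.radians(f['fovy'])/2); f['eye']=np.array(f['eye']); f['rotation']=np.array(f['rotation']); return f
def pts(f):
    v,u=np.mgrid[0:400,0:640]; z=f['range_z']
    P=np.stack([(u-f['cx'])/f['f']*z,(v-f['cy'])/f['f']*z,z],-1)
    return P@f['rotation'].T+f['eye']
def ray(f,u,v,h):
    d=f['rotation']@np.array([(u-f['cx'])/f['f'],(v-f['cy'])/f['f'],1]); return f['eye']+d*(h-f['eye'][2])/d[2]
def proj(f,p):
    c=f['rotation'].T@(np.array(p)-f['eye']); return c[:2]/c[2]*f['f']+[f['cx'],f['cy']]
def save(f,name): cv2.imwrite('pics/'+name,f['img'][:,:,::-1])
E
python3 - <<'E'
from h import *
print(manip.state())
for n in('side','top'):
    f=cam(n); save(f,n+'0.png'); np.savez(n+'0.npz',**f); print(n,f['fovy'],f['cx'],f['cy'],f['eye'],f['rotation'])
E
```

```text
{'time': 0.0, 'qpos': array([69.96174952, 18.44036652, -4.01552082, 83.17360448,  1.29582251,
       78.54137137, -3.25976672]), 'qd': array([-3.29208263e-02, -4.17468777e-02,  4.15019253e-05,  2.26711834e-02,
        6.65402839e-02,  5.64744040e-02, -1.01795745e-01]), 'joint_efforts': array([-9.14632728e-04, -4.91288280e+01, -4.04120665e-01, -3.12534535e+01,
       -6.41111028e-02,  4.37076890e-02,  1.39880594e-04]), 'position': array([ 0.23106959, -0.6069779 ,  0.23245806]), 'tcp_rot': array([[ 9.34525581e-01,  3.55895089e-01, -7.89911559e-04],
       [ 3.55895947e-01, -9.34523941e-01,  1.75455699e-03],
       [-1.13753049e-04, -1.92080471e-03, -9.99998149e-01]]), 'contact_force': array([-0.32370824, -0.78770046,  0.6329051 ]), 'moment': array([ 0.00181916, -0.00191699, -0.00153694]), 'finger_gap': 1.0004402512289483}
side 50.13096940200384 320.95136757273247 197.49253745527008 [ 0.24426288 -0.86818779  1.21578906] [[ 0.96516052 -0.19644756  0.1728396 ]
 [-0.26165592 -0.72167595  0.6408744 ]
 [-0.00116403 -0.66377118 -0.7479348 ]]
top 53.03985966320077 313.8607775942379 199.2671738307469 [0.41598038 0.07078861 1.38799591] [[-0.01376945 -0.99689688  0.07750488]
 [-0.99986155  0.01445168  0.0082483 ]
 [-0.00934278 -0.07738058 -0.99695785]]
```

View pics/side0.png

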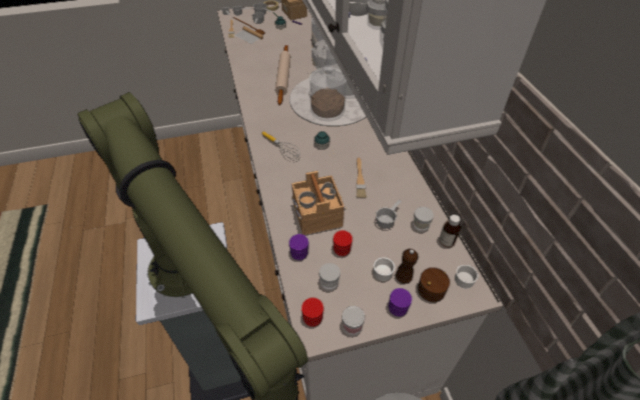

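View pics/top0.png

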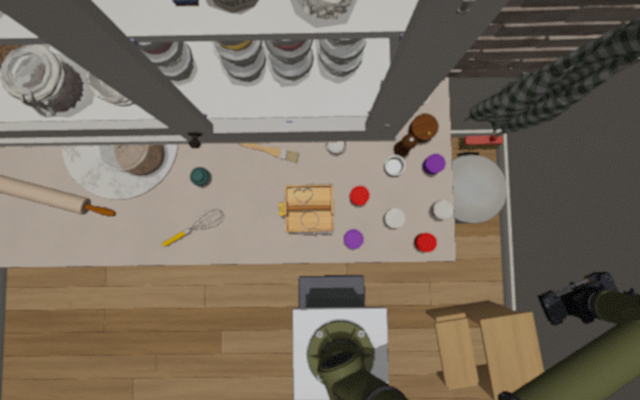

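```bash
python3 - <<'E'
import numpy as np,cv2
f=np.load('side0.npz'); im=f['img'][:,:,::-1]
cv2.imwrite('pics/s_crop.png',cv2.resize(im[160:340,260:480],None,fx=3.6,fy=3.3,interpolation=cv2.INTER_CUBIC))
f=np.load('top0.npz'); im=f['img'][:,:,::-1]
cv2.imwrite('pics/t_crop.png',cv2.resize(im[120:265,265:465],None,fx=4,fy=4,interpolation=cv2.INTER_CUBIC))
E
```

```text
(no output)
```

View pics/s_crop.png

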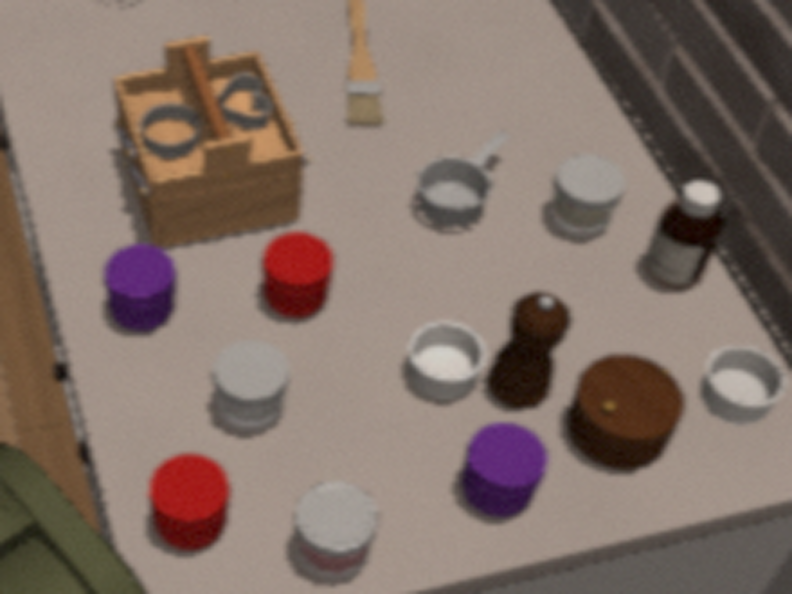

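View pics/t_crop.png

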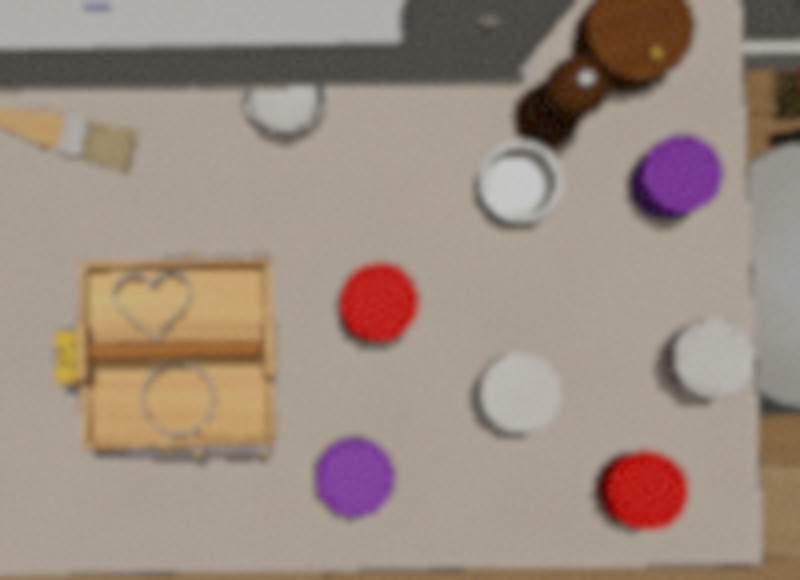

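```bash
cat > m.py <<'E'
from h import *
f=dict(np.load('side0.npz'));g=dict(np.load('top0.npz'))
P=pts(f);Q=pts(g)
def lid(I,F,u,v,r,zlo,zhi):
    m=np.zeros((400,640),bool);m[v-r:v+r,u-r:u+r]=1
    m&=(I[...,2]>zlo)&(I[...,2]<zhi)
    return np.median(I[m],0),(I[m].min(0)+I[m].max(0))/2,np.ptp(I[m],axis=0),m.sum()
for n,a,b in (('pink',(353,316),(443,210)),('white',(329,272),(394,218))):
    for I,F,c in ((P,f,a),(Q,g,b)): print(n,*lid(I,F,*c,14,.055,.08))
    # triangulate lid centres: contour by hsv
print(P[316,353],Q[210,443],P[310,420] )
E
python3 m.py; python3 - <<'E'
from m import *
# caddy: handle rail by colour
for n,F,I in(('s',f,P),('t',g,Q)):
    z=I[...,2]; reg=(abs(I[...,0]-.55)<.2)&(abs(I[...,1]-.05)<.2)
    m=reg&(z>.142)&(z<.165)
    p=I[m]; print(n,'handle',m.sum(),p.mean(0),p.min(0),p.max(0))
    if len(p)>5:
        u,s,vt=np.linalg.svd(p[:,:2]-p[:,:2].mean(0)); print(vt[0],np.degrees(np.arctan2(vt[0][1],vt[0][0])),s)
    m=reg&(z>.10)&(z<.125); p=I[m].astype(np.float32); print('rim',m.sum(),cv2.minAreaRect(p[:,:2]*1000))
    m=reg&(z>.02); p=I[m].astype(np.float32); print('all',m.sum(),cv2.minAreaRect(p[:,:2]*1000),p.max(0))
E
```

```text
pink [ 0.47777369 -0.350285    0.06590033] [ 0.47880843 -0.34835496  0.06427893] [0.06439627 0.06858771 0.01742241] 407
pink [ 0.4778659  -0.34086413  0.06545898] [ 0.47890263 -0.34091934  0.06527433] [0.06285934 0.06426564 0.02047082] 328
white [ 0.45169226 -0.19108664  0.06605959] [ 0.45190963 -0.18874103  0.06412068] [0.06444181 0.06801876 0.01798216] 333
white [ 0.45308036 -0.18133036  0.06597313] [ 0.45159953 -0.18226263  0.06404327] [0.06255387 0.0653292  0.01774783] 323
[ 0.48030724 -0.34684267  0.06241168] [ 0.47675814 -0.34014487  0.07466604] [ 0.69884353 -0.35335894 -0.00119338]
pink [ 0.47777369 -0.350285    0.06590033] [ 0.47880843 -0.34835496  0.06427893] [0.06439627 0.06858771 0.01742241] 407
pink [ 0.4778659  -0.34086413  0.06545898] [ 0.47890263 -0.34091934  0.06527433] [0.06285934 0.06426564 0.02047082] 328
white [ 0.45169226 -0.19108664  0.06605959] [ 0.45190963 -0.18874103  0.06412068] [0.06444181 0.06801876 0.01798216] 333
white [ 0.45308036 -0.18133036  0.06597313] [ 0.45159953 -0.18226263  0.06404327] [0.06255387 0.0653292  0.01774783] 323
[ 0.48030724 -0.346842
[... 274 characters left out ...]
447]
rim 652 ((488.02398681640625, 94.20075988769531), (161.5063934326172, 162.74237060546875), 0.9037338495254517)
all 15696 ((551.6212158203125, 64.60923767089844), (370.7808532714844, 397.0416259765625), 89.95178985595703) [0.7499989  0.24994606 0.85048026]
t handle 276 [0.48746472 0.09741127 0.15094636] [0.46487736 0.02216677 0.14219309] [0.50884621 0.17381227 0.16010795]
[-0.00234559  0.99999725] 90.13439270728931 [0.82858533 0.12391744]
rim 415 ((487.6686706542969, 99.33355712890625), (162.05430603027344, 153.83338928222656), 0.3069970905780792)
all 36856 ((556.299072265625, 54.388031005859375), (441.5257873535156, 356.0172119140625), 12.366169929504395) [0.7499869 0.2499918 1.387996 ]
```

```bash
python3 - <<'E'
from h import *
f=dict(np.load('side0.npz'));g=dict(np.load('top0.npz'))
P=pts(f);Q=pts(g)
H={}
for n,F,I in(('s',f,P),('t',g,Q)):
    hsv=cv2.cvtColor(F['img'],cv2.COLOR_RGB2HSV)
    print(n, 'handle px', hsv[190,316] if n=='s' else hsv[207,310], 'wood', hsv[215,318] if n=='s' else hsv[218,322],'table',hsv[230,380] if n=='s' else hsv[240,390])
    for nm,c in (('pink',(353,316) if n=='s' else (443,210)),('white',(329,272) if n=='s' else (394,218)),('red',(313,305) if n=='s' else (427,242)),('purp',(401,296) if n=='s' else (434,164)),('ram',(384,265) if n=='s' else (394,166)),('x3',(423,214) if n=='s' else (336,145))):
        print(nm,hsv[c[1],c[0]],I[c[1],c[0]].round(3),ray(F,*c,.067).round(3))
m=f['range_z']
# big crop of pink
cv2.imwrite('pics/pink_close.png',cv2.resize(f['img'][295:345,325:380,::-1],None,fx=10,fy=10,interpolation=cv2.INTER_NEAREST))
cv2.imwrite('pics/cad_close.png',cv2.resize(g['img'][175:245,270:345,::-1],None,fx=8,fy=8,interpolation=cv2.INTER_NEAREST))
E
```

```text
s handle px [ 13 158 103] wood [ 14 125  94] table [ 12  42 150]
pink [ 14  20 165] [ 0.48  -0.347  0.062] [ 0.479 -0.349  0.067]
white [ 15  19 161] [ 0.453 -0.188  0.064] [ 0.453 -0.189  0.067]
red [  0 213 165] [ 0.377 -0.284  0.066] [ 0.377 -0.285  0.067]
purp [140 170 123] [ 0.637 -0.326  0.068] [ 0.637 -0.326  0.067]
ram [ 22  15 192] [ 0.647 -0.177  0.008] [ 0.627 -0.21   0.067]
x3 [ 16  21 161] [ 0.833 -0.049  0.064] [ 0.832 -0.051  0.067]
t handle px [ 15 173 153] wood [ 18 110 199] table [ 14  33 168]
pink [ 20  13 179] [ 0.477 -0.34   0.075] [ 0.477 -0.343  0.067]
white [ 23  13 180] [ 0.453 -0.182  0.063] [ 0.453 -0.181  0.067]
red [  1 219 185] [ 0.373 -0.287  0.065] [ 0.373 -0.286  0.067]
purp [142 154 147] [ 0.631 -0.319  0.065] [ 0.63  -0.319  0.067]
ram [ 90   3 197] [ 0.635 -0.197  0.009] [ 0.626 -0.186  0.067]
x3 [ 19  11 184] [ 0.714  0.002 -0.003] [0.699 0.005 0.067]
```

View pics/pink_close.png

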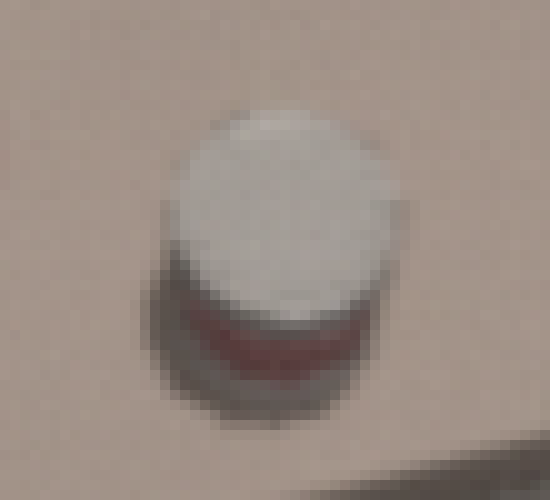

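View pics/cad_close.png

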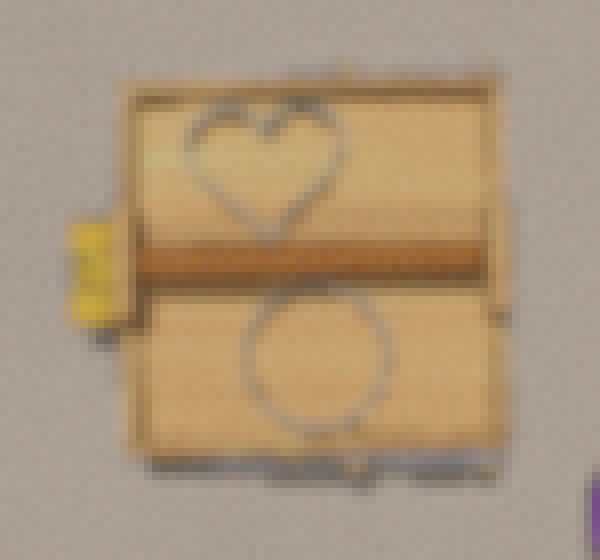

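```bash
python3 - <<'E'
from h import *
f=dict(np.load('side0.npz'));g=dict(np.load('top0.npz'))
# rail top view
hsv=cv2.cvtColor(g['img'],cv2.COLOR_RGB2HSV).astype(int)
m=np.zeros((400,640),bool);m[200:215,286:333]=1
m&=(hsv[...,1]>140)&(hsv[...,2]>110)
v,u=np.nonzero(m); print('rail',m.sum(),u.min(),u.max(),v.min(),v.max())
X=np.array([ray(g,a,b,.152)[:2] for a,b in zip(u,v)]); c=(X.min(0)+X.max(0))/2
print(X.mean(0),c,np.ptp(X,axis=0)); k=np.polyfit(X[:,1],X[:,0],1); print('slope deg (x per y)',np.degrees(np.arctan(k[0])))
# per column centre
cols=[(a,v[u==a].mean()) for a in range(u.min()+2,u.max()-1)]
Y=np.array([ray(g,a,b,.152)[:2] for a,b in cols]);k=np.polyfit(Y[:,1],Y[:,0],1);print(np.degrees(np.arctan(k[0])),k,k[0]*c[1]+k[1])
# tray outline in top view: wood mask
m=np.zeros((400,640),np.uint8);m[180:236,280:336]=1
m&=((hsv[...,1]>75)&(hsv[...,0]<22)&(hsv[...,2]>90)).astype(np.uint8)
m=cv2.morphologyEx(m,cv2.MORPH_CLOSE,np.ones((5,5)))
cn=max(cv2.findContours(m,0,2)[0],key=cv2.contourArea).reshape(-1,2)
W=np.array([ray(g,a,b,.116)[:2]*1000 for a,b in cn],np.float32);print('tray rect',cv2.minAreaRect(W))
# side rail
hs=cv2.cvtColor(f['img'],cv2.COLOR_RGB2HSV).astype(int)
cv2.imwrite('pics/cad_side.png',cv2.resize(f['img'][170:240,285:350,::-1],None,fx=8,fy=8,interpolation=cv2.INTER_NEAREST))
for n,p in (('s',(353,315.8)),):
    print('pink side',ray(f,*p,.067))
# lids
for F,l in((f,{'pink':(353,316),'white':(329,272)}),(g,{'pink':(443,210),'white':(394,218)})):
    hv=cv2.cvtColor(F['img'],cv2.COLOR_RGB2HSV).astype(int)
    for n,(a,b) in l.items():
        m=np.zeros((400,640),np.uint8);m[b-14:b+15,a-14:a+15]=1
        m&=((hv[...,1]<28)&(hv[...,2]>135)).astype(np.uint8)
        cn=max(cv2.findContours(m,0,2)[0],key=cv2.contourArea)
        e=cv2.fitEllipse(cv2.convexHull(cn)); print(n,e,[ray(F,*e[0],h).round(4) for h in(.06,.067)])
E
```

```text
rail 190 287 330 205 210
[0.48764454 0.09623157] [0.48751707 0.09793714] [0.01595732 0.13294463]
slope deg (x per y) -0.1164467053786467
-0.3133609317880694 [-0.00546923  0.48815245] 0.4876168093276346
tray rect ((487.6492919921875, 105.02720642089844), (168.72555541992188, 152.65054321289062), 89.5859146118164)
pink side [ 0.47955985 -0.34832744  0.067     ]
pink ((353.0426940917969, 315.85638427734375), (20.218469619750977, 22.522226333618164), 108.73402404785156) [array([ 0.4811, -0.3454,  0.06  ]), array([ 0.4796, -0.3485,  0.067 ])]
white ((329.292236328125, 271.481689453125), (17.12228012084961, 20.478199005126953), 94.01948547363281) [array([ 0.4555, -0.1838,  0.06  ]), array([ 0.4542, -0.1879,  0.067 ])]
pink ((449.7046203613281, 207.47836303710938), (22.951059341430664, 33.67222595214844), 78.56844329833984) [array([ 0.4855, -0.3672,  0.06  ]), array([ 0.4851, -0.3649,  0.067 ])]
white ((394.8677062988281, 217.5607147216797), (20.3592472076416, 20.9924373626709), 143.01632690429688) [array([ 0.4547, -0.1851,  0.06  ]), array([ 0.4545, -0.1838,  0.067 ])]
```

View pics/cad_side.png

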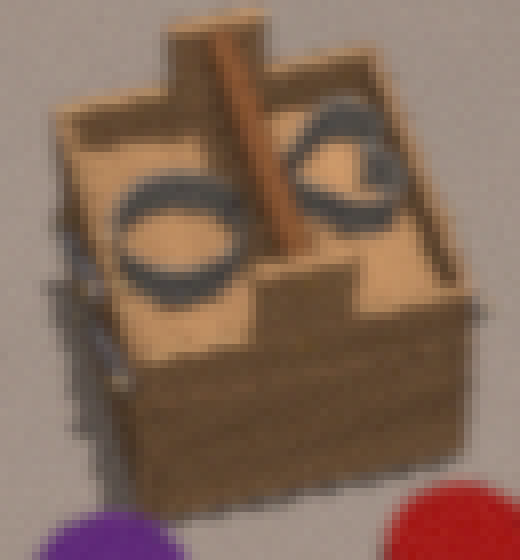

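```bash
cat > plan.py <<'E'
from h import *
from scipy.spatial.transform import Rotation as R
def plan(wps, step=.06, astep=.18, p=None, Rm=None, fingers=1):
    """wps: list of (pos, yawRot matrix) ; prints rows"""
    s=manip.state()
    if p is None: p=np.array(s['position']);Rm=np.array(s['tcp_rot'])
    for q,T in wps:
        q=np.array(q,float);T=Rm if T is None else np.array(T)
        d=q-p; rv=R.from_matrix(Rm.T@T).as_rotvec()
        n=int(max(1,np.ceil(np.linalg.norm(d)/step),np.ceil(np.linalg.norm(rv)/astep)))
        for i in range(n):
            print([np.round(rv/n,3).tolist(),np.round(Rm.T@(d/n)*1000,1).tolist(),fingers])
            Rm=Rm@R.from_rotvec(rv/n).as_matrix(); p=p+d/n
        print('--',p.round(4))
def down(yaw_y, tiltx=0):
    """tool z down, tool y at world angle yaw_y deg"""
    a=np.radians(yaw_y);y=np.array([np.cos(a),np.sin(a),0]);z=np.array([0,0,-1.]);x=np.cross(y,z)
    return np.stack([x,y,z],1)
def st():
    s=manip.state(); print(round(s['time'],2),s['position'].round(4),'z',s['tcp_rot'][:,2].round(3),'y',s['tcp_rot'][:,1].round(3),'F',s['contact_force'].round(1),'g',round(s['finger_gap'],3),'q',s['qpos'].round(0))
E
python3 - <<'E'
from plan import *
f=dict(np.load('side0.npz'))
print(ray(f,316.6,187,.152),ray(f,312.3,173.3,.152),ray(f,320.7,200.7,.152))
plan([((.47,-.3,.25),down(-32)),((.4876,.097,.235),down(0.3))])
E
```

```text
[0.48829799 0.09325283 0.152     ] [0.49049862 0.16061486 0.152     ] [0.48558413 0.02987164 0.152     ]
[[-0.0, -0.0, -0.093], [47.5, -28.8, -2.4], 1]
[[-0.0, -0.0, -0.093], [50.0, -24.3, -2.5], 1]
[[-0.0, -0.0, -0.093], [52.0, -19.6, -2.5], 1]
[[-0.0, -0.0, -0.093], [53.6, -14.7, -2.5], 1]
[[-0.0, -0.0, -0.093], [54.7, -9.7, -2.5], 1]
[[-0.0, -0.0, -0.093], [55.4, -4.6, -2.5], 1]
[[-0.0, -0.0, -0.093], [55.6, 0.6, -2.5], 1]
-- [ 0.47 -0.3   0.25]
[[-0.0, 0.0, -0.081], [49.4, -27.9, 2.1], 1]
[[-0.0, 0.0, -0.081], [51.5, -23.9, 2.1], 1]
[[-0.0, 0.0, -0.081], [53.3, -19.6, 2.1], 1]
[[-0.0, 0.0, -0.081], [54.7, -15.3, 2.1], 1]
[[-0.0, 0.0, -0.081], [55.7, -10.8, 2.1], 1]
[[-0.0, 0.0, -0.081], [56.4, -6.3, 2.1], 1]
[[-0.0, 0.0, -0.081], [56.7, -1.8, 2.1], 1]
-- [0.4876 0.097  0.235 ]
```

Request:
apply_moves --steps '[[[0,0,-0.093],[47.5,-29,-2.5],0.6],[[0,0,-0.093],[50,-24,-2.5],0.6],[[0,0,-0.093],[52,-20,-2.5],0.6],[[0,0,-0.093],[54,-15,-2.5],0.6],[[0,0,-0.093],[55,-10,-2.5],0.6],[[0,0,-0.093],[55,-5,-2.5],0.6],[[0,0,-0.093],[55.6,0.6,-2.5],0.6]]' --squeeze 40

```text
time: 0.98
position: [0.4685, -0.2919, 0.246]
tcp_rot: [[0.52, 0.854, -0.006], [0.854, -0.52, 0.004], [0.0, -0.008, -1.0]]
contact_force: [0.2, -0.7, -0.7]
finger_gap: 0.604
```

```bash
python3 -c "
from plan import *
st();plan([((.4876,.097,.235),down(0.3))],fingers=.6)"
```

```text
0.97 [ 0.4685 -0.2919  0.246 ] z [-0.006  0.004 -1.   ] y [ 0.854 -0.52  -0.008] F [ 0.2 -0.7 -0.7] g 0.604 q [ 50.   8. -22.  95.   3.  78.  -4.]
[[-0.001, -0.0, -0.079], [48.9, -26.5, 1.8], 0.6]
[[-0.001, -0.0, -0.079], [50.8, -22.6, 1.7], 0.6]
[[-0.001, -0.0, -0.079], [52.4, -18.5, 1.7], 0.6]
[[-0.001, -0.0, -0.079], [53.7, -14.4, 1.7], 0.6]
[[-0.001, -0.0, -0.079], [54.7, -10.1, 1.6], 0.6]
[[-0.001, -0.0, -0.079], [55.3, -5.7, 1.6], 0.6]
[[-0.001, -0.0, -0.079], [55.6, -1.4, 1.6], 0.6]
-- [0.4876 0.097  0.235 ]
```

Request:
apply_moves --steps '[[[0,0,-0.079],[49,-26.5,1.8],0.6],[[0,0,-0.079],[51,-22.6,1.8],0.6],[[0,0,-0.079],[52.4,-18.5,1.8],0.6],[[0,0,-0.079],[53.7,-14.4,1.7],0.6],[[0,0,-0.079],[54.7,-10,1.7],0.6],[[0,0,-0.079],[55.3,-5.7,1.6],0.6],[[0,0,-0.079],[55.6,-1.4,1.6],0.6],[[0,0,0],[0,0,0],0.6]]'

```text
time: 1.98
position: [0.4827, 0.116, 0.2337]
tcp_rot: [[-0.036, 0.999, -0.006], [0.999, 0.036, 0.006], [0.006, -0.006, -1.0]]
contact_force: [-0.1, -1.5, 0.4]
finger_gap: 0.597
```

```bash
python3 -c "
from plan import *
st();plan([((.4876,.097,.139),down(0.3))],fingers=.6,step=.04)
f=cam('side');save(f,'s1.png')"
```

```text
1.98 [0.4827 0.116  0.2337] z [-0.006  0.006 -1.   ] y [ 0.999  0.036 -0.006] F [-0.1 -1.5  0.4] g 0.597 q [ 28.   2. -45. 103.   1.  76. -15.]
[[-0.002, -0.002, 0.01], [-6.6, 1.6, 31.5], 0.6]
[[-0.002, -0.002, 0.01], [-6.5, 1.6, 31.5], 0.6]
[[-0.002, -0.002, 0.01], [-6.4, 1.6, 31.5], 0.6]
-- [0.4876 0.097  0.139 ]
```

View pics/s1.png

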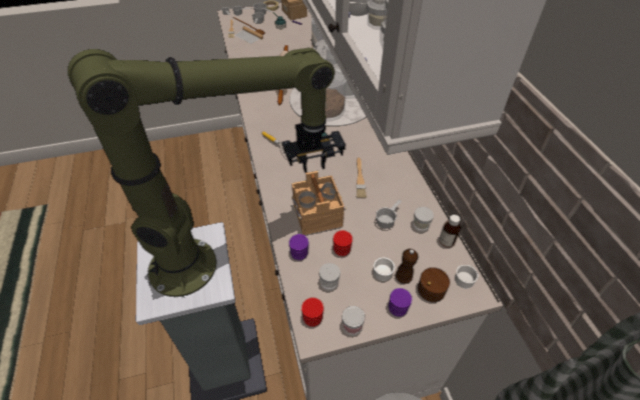

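Request:
apply_moves --steps '[[[0,0,0.01],[-6.5,1.6,30],0.6],[[0,0,0.01],[-6.5,1.6,30],0.6],[[0,0,0.01],[-4,1.6,25],0.6],[[0,0,0],[0,0,4],0.6]]'

```text
time: 2.52
position: [0.4885, 0.0891, 0.1416]
tcp_rot: [[0.009, 1.0, -0.007], [1.0, -0.009, 0.001], [0.001, -0.007, -1.0]]
contact_force: [0.4, 0.2, 0.5]
finger_gap: 0.597
```

```bash
python3 -c "
from plan import *
st();plan([((.4876,.097,.139),down(0.3))],fingers=.6,step=.04)
f=cam('side');cv2.imwrite('pics/s2.png',cv2.resize(f['img'][110:250,240:400,::-1],None,fx=4,fy=4))"
```

```text
2.52 [0.4885 0.0891 0.1416] z [-0.007  0.001 -1.   ] y [ 1.    -0.009 -0.007] F [0.4 0.2 0.5] g 0.597 q [ 28.   7. -43. 110.   5.  66. -18.]
[[-0.007, -0.001, -0.015], [7.9, -1.0, 2.6], 0.6]
-- [0.4876 0.097  0.139 ]
```

View pics/s2.png

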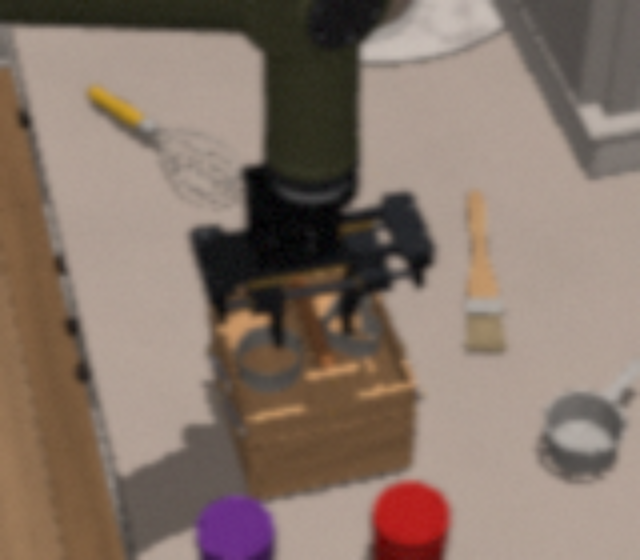

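Request:
apply_moves --steps '[[[-0.007,0,-0.012],[0,-1,3],0.15],[[0,0,0],[0,0,0],0],[[0,0,0],[0,0,0],0],[[0,0,0],[0,0,0],0]]' --squeeze 45

```text
time: 3.08
position: [0.4897, 0.0893, 0.1419]
tcp_rot: [[-0.003, 1.0, 0.007], [1.0, 0.003, 0.0], [0.0, 0.007, -1.0]]
contact_force: [-0.8, -0.3, -0.1]
finger_gap: 0.23
```

```bash
python3 -c "
from plan import *
st()"
```

```text
3.08 [0.4897 0.0893 0.1419] z [ 0.007  0.    -1.   ] y [1.    0.003 0.007] F [-0.8 -0.3 -0.1] g 0.23 q [ 28.   6. -44. 110.   5.  65. -17.]
```

Request:
apply_moves --steps '[[[0,0,0],[0,0,0],0],[[0,0,0],[0,0,0],0]]'

```text
time: 3.32
position: [0.4888, 0.0893, 0.142]
tcp_rot: [[-0.003, 1.0, 0.005], [1.0, 0.003, -0.0], [-0.0, 0.005, -1.0]]
contact_force: [-0.4, -0.1, -0.4]
finger_gap: 0.158
```

```bash
cat > arc.py <<'E'
import numpy as np
def yz(q): return 90*(np.sin(q-1.047)+.866),90*(np.cos(q-1.047)-.5)
if __name__=='__main__':
    q=np.linspace(0,1.309,16)
    y,z=yz(q)
    for i in range(15): print(q[i+1].round(3),(y[i+1]-y[i]).round(1),(z[i+1]-z[i]).round(1),y[i+1].round(1),z[i+1].round(1))
E
python3 arc.py
```

```text
0.087 4.2 6.6 4.2 6.6
0.175 4.8 6.2 9.0 12.9
0.262 5.3 5.8 14.3 18.7
0.349 5.8 5.3 20.1 24.0
0.436 6.2 4.8 26.3 28.7
0.524 6.6 4.2 33.0 33.0
0.611 7.0 3.6 39.9 36.6
0.698 7.3 3.0 47.2 39.6
0.785 7.5 2.4 54.7 41.9
0.873 7.7 1.7 62.3 43.6
0.96 7.8 1.0 70.1 44.7
1.047 7.8 0.3 78.0 45.0
1.134 7.8 -0.3 85.8 44.7
1.222 7.8 -1.0 93.6 43.6
1.309 7.7 -1.7 101.3 41.9
```

Request:
apply_moves --steps '[[[0,0,0],[3,0,-5],0],[[0,0,0],[3,0,-5],0]]'

```text
time: 3.58
position: [0.4886, 0.0925, 0.1472]
tcp_rot: [[-0.002, 1.0, 0.005], [1.0, 0.002, -0.002], [-0.002, 0.005, -1.0]]
contact_force: [7.4, -1.8, -17.9]
finger_gap: 0.161
```

Request:
apply_moves --steps '[[[0,0,0],[3,0,-5],0],[[0,0,0],[3.5,0,-5],0]]'

```text
time: 3.82
position: [0.4888, 0.0987, 0.1554]
tcp_rot: [[-0.001, 1.0, 0.004], [1.0, 0.001, -0.001], [-0.001, 0.004, -1.0]]
contact_force: [2.3, 0.9, -3.6]
finger_gap: 0.156
```

```bash
python3 -c "
from plan import *
st()
f=cam('side');cv2.imwrite('pics/s3.png',cv2.resize(f['img'][110:250,240:400,::-1],None,fx=4,fy=4))"
```

```text
3.83 [0.4888 0.0987 0.1554] z [ 0.004 -0.001 -1.   ] y [1.    0.001 0.004] F [ 2.3  0.9 -3.6] g 0.156 q [ 28.   6. -44. 109.   5.  67. -18.]
```

View pics/s3.png

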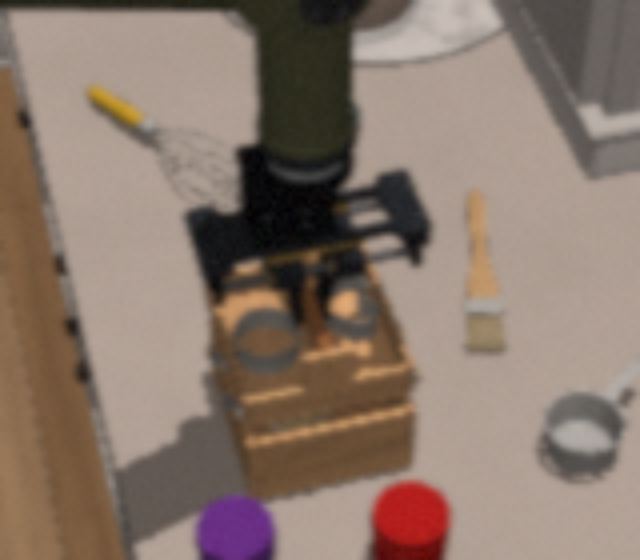

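Request:
apply_moves --steps '[[[0,0,0],[5,0,-5.3],0],[[0,0,0],[5.4,0,-5],0],[[0,0,0],[5.9,0,-4.6],0],[[0,0,0],[6.4,0,-4.2],0]]'

```text
time: 4.38
position: [0.4886, 0.1251, 0.1767]
tcp_rot: [[-0.003, 1.0, 0.006], [1.0, 0.003, 0.001], [0.001, 0.006, -1.0]]
contact_force: [2.7, 2.6, -9.7]
finger_gap: 0.156
```

```bash
cat > q.py <<'E'
from plan import *
from arc import yz
s=manip.state();dy=(s['position'][1]-.0893)*1000;dz=(s['position'][2]-.142)*1000
q=1.047+np.arctan2(dy-77.94,dz+45); print(round(dy,1),round(dz,1),'q',round(q,3),'r',round(np.hypot(dy-77.94,dz+45),1)); st()
E
python3 q.py
```

```text
35.8 34.7 q 0.56 r 90.1
4.38 [0.4886 0.1251 0.1767] z [ 0.006  0.001 -1.   ] y [1.    0.003 0.006] F [ 2.7  2.6 -9.7] g 0.156 q [ 26.   5. -45. 107.   4.  69. -20.]
```

Request:
apply_moves --steps '[[[0,0,0],[7,0,-3.4],0],[[0,0,0],[7.3,0,-2.8],0],[[0,0,0],[7.5,0,-2.2],0],[[0,0,0],[7.7,0,-1.5],0]]'

```text
time: 4.88
position: [0.4885, 0.1556, 0.1864]
tcp_rot: [[-0.003, 1.0, 0.005], [1.0, 0.003, 0.0], [-0.0, 0.005, -1.0]]
contact_force: [3.4, 0.0, -9.4]
finger_gap: 0.157
```

```bash
python3 q.py
```

```text
66.3 44.4 q 0.918 r 90.2
4.88 [0.4885 0.1556 0.1864] z [ 0.005  0.    -1.   ] y [1.    0.003 0.005] F [ 3.4  0.  -9.4] g 0.157 q [ 24.   6. -47. 105.   5.  70. -24.]
```

Request:
apply_moves --steps '[[[0,0,0],[7.8,0,-0.6],0],[[0,0,0],[7.8,0,0],0],[[0,0,0],[7.8,0,0.6],0],[[0,0,0],[7,0,1.2],0],[[0,0,0],[5,0,1],0]]'

```text
time: 5.5
position: [0.4884, 0.1909, 0.1839]
tcp_rot: [[-0.001, 1.0, 0.004], [1.0, 0.001, -0.004], [-0.004, 0.004, -1.0]]
contact_force: [1.6, -11.1, 1.3]
finger_gap: 0.159
```

```bash
python3 q.py
```

```text
101.6 41.9 q 1.313 r 90.1
5.5 [0.4884 0.1909 0.1839] z [ 0.004 -0.004 -1.   ] y [1.    0.001 0.004] F [  1.6 -11.1   1.3] g 0.159 q [ 20.   9. -48. 103.   7.  71. -30.]
```

Request:
apply_moves --steps '[[[0,0,0],[0,0,0],0.5],[[0,0,0],[0,0,0],0.5],[[0,0,0],[0,0,0],0.5],[[0,0,0],[0,0,-30],0.5],[[0,0,0],[0,0,-40],0.5],[[0,0,0],[-40,0,-30],0.5],[[0,0,0],[-50,-20,-20],0.5]]'

```text
time: 6.38
position: [0.4673, 0.1067, 0.3097]
tcp_rot: [[-0.013, 1.0, 0.005], [1.0, 0.013, 0.002], [0.002, 0.005, -1.0]]
contact_force: [0.4, -1.8, -0.9]
finger_gap: 0.5
```

```bash
python3 -c "
from plan import *
st()
for n in ('side','top'):
    f=cam(n);save(f,n+'4.png');np.savez(n+'4.npz',**f)"
```

```text
6.38 [0.4673 0.1067 0.3097] z [ 0.005  0.002 -1.   ] y [1.    0.013 0.005] F [ 0.4 -1.8 -0.9] g 0.5 q [ 30.  -4. -43.  98.  -3.  84. -12.]
```

View pics/side4.png

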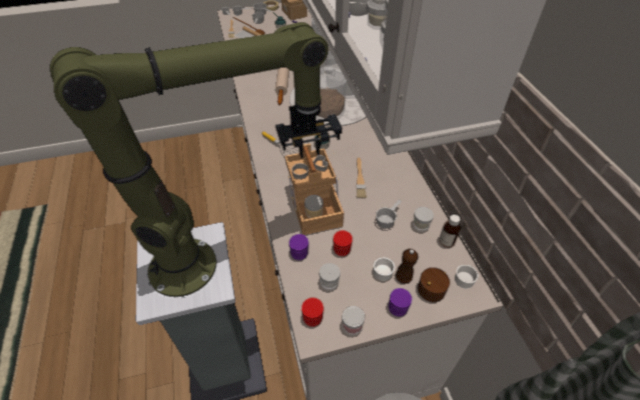

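View pics/top4.png

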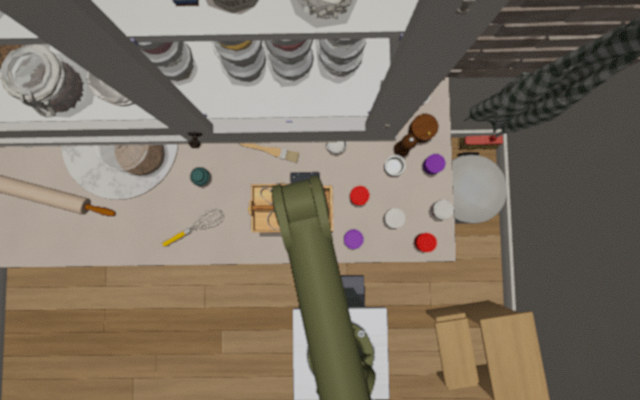

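Request:
apply_moves --steps '[[[0,0,0],[-50,0,0],0.3],[[0,0.17,0],[-50,0,0],0.3],[[0,0.17,0],[-45,0,0],0.3],[[0,0.17,0],[-40,5,15],0.3],[[0,0,0],[0,0,0],0.3]]'

```text
time: 7.1
position: [0.4767, -0.076, 0.2768]
tcp_rot: [[-0.014, 1.0, 0.012], [0.867, 0.006, 0.497], [0.497, 0.018, -0.867]]
contact_force: [-1.2, 0.0, 0.8]
finger_gap: 0.3
```

```bash
python3 -c "
from plan import *
st()
for n in ('side','top'):
    f=cam(n);save(f,n+'5.png');np.savez(n+'5.npz',**f)
    c=(270,130) if n=='side' else (245,170)
    cv2.imwrite('pics/c5%s.png'%n,cv2.resize(f['img'][c[1]:c[1]+110,c[0]:c[0]+110,::-1],None,fx=5,fy=5,interpolation=cv2.INTER_CUBIC))
"
```

```text
7.1 [ 0.4767 -0.076   0.2768] z [ 0.012  0.497 -0.867] y [1.    0.006 0.018] F [-1.2  0.   0.8] g 0.3 q [ 45.   6. -21.  99. -25.  88.  28.]
```

View pics/c5side.png

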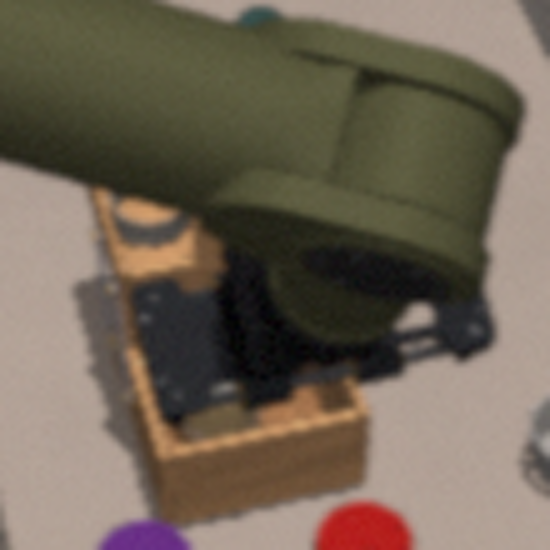

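View pics/c5top.png

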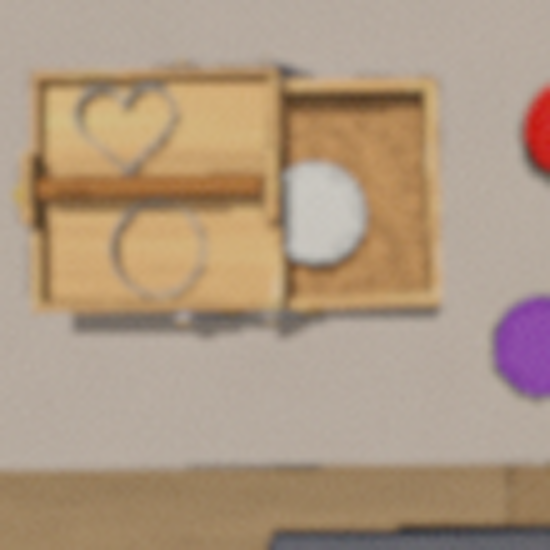

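```bash
python3 -c "
from plan import *
g=dict(np.load('top5.npz'));f=dict(np.load('side4.npz'))
o=lambda x,y:(245+x/5-.5,170+y/5-.5)
print('jar',ray(g,*o(312,212),.077))
print('right edge',ray(g,*o(440,190),.082),'inner',ray(g,*o(421,190),.082))
print('front',ray(g,*o(360,306),.082),'back',ray(g,*o(360,77),.082))
print('tray right edge',ray(g,*o(280,120),.158), 'front',ray(g,*o(150,309),.158),'back',ray(g,*o(150,72),.158))
cv2.imwrite('pics/c4s.png',cv2.resize(f['img'][140:240,280:355,::-1],None,fx=6,fy=6,interpolation=cv2.INTER_CUBIC))
"
```

```text
jar [0.47675475 0.10499128 0.077     ]
right edge [0.48969623 0.02116934 0.082     ] inner [0.48987346 0.03355949 0.082     ]
front [0.41497808 0.07443095 0.082     ] back [0.56460939 0.07229406 0.082     ]
tray right edge [0.53002931 0.12190426 0.158     ] front [0.4149749  0.20283995 0.158     ] back [0.56099338 0.20193993 0.158     ]
```

View pics/c4s.png

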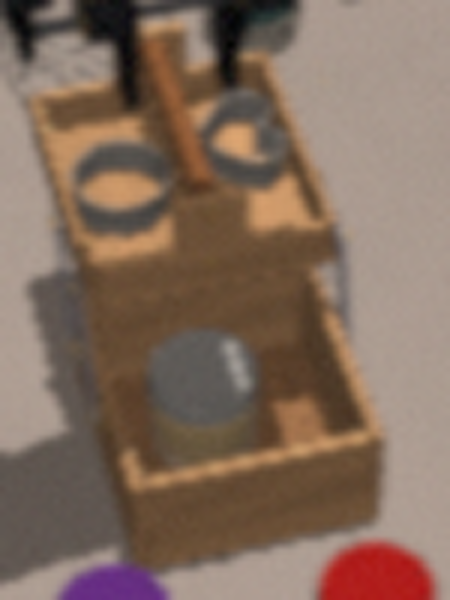

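```bash
cat >> plan.py <<'E'
def tilt(phi,yaw=0):
    return R.from_rotvec([np.radians(phi),0,0]).as_matrix()@down(yaw)
E
python3 -c "
from plan import *
st();plan([((.478,.047,.13),tilt(6)),((.478,.048,.046),tilt(6))],fingers=.3,step=.035)"
```

```text
7.2 [ 0.4784 -0.0701  0.2815] z [ 0.014  0.495 -0.869] y [1.    0.017 0.025] F [0.7 0.7 0.6] g 0.303 q [ 45.   5. -22.  99. -25.  88.  28.]
[[0.003, -0.069, 0.004], [4.5, -0.4, 31.6], 0.3]
[[0.003, -0.069, 0.004], [6.6, -0.3, 31.2], 0.3]
[[0.003, -0.069, 0.004], [8.8, -0.2, 30.7], 0.3]
[[0.003, -0.069, 0.004], [10.8, -0.2, 30.0], 0.3]
[[0.003, -0.069, 0.004], [12.9, -0.1, 29.2], 0.3]
[[0.003, -0.069, 0.004], [14.9, -0.1, 28.2], 0.3]
-- [0.478 0.047 0.13 ]
[[0.0, 0.0, -0.0], [-2.6, -0.0, 27.9], 0.3]
[[0.0, 0.0, -0.0], [-2.6, -0.0, 27.9], 0.3]
[[0.0, 0.0, -0.0], [-2.6, -0.0, 27.9], 0.3]
-- [0.478 0.048 0.046]
```

Request:
apply_moves --steps '[[[0.003,-0.069,0.004],[4.5,0,31],0.3],[[0.003,-0.069,0.004],[6.6,0,30],0.3],[[0.003,-0.069,0.004],[8.8,0,30],0.3],[[0.003,-0.069,0.004],[10.8,0,29],0.3],[[0.003,-0.069,0.004],[12.9,0,26],0.3],[[0.003,-0.069,0.004],[10,0,15],0.3],[[0,0,0],[0,0,0],0.3]]'

```text
time: 8.07
position: [0.4831, 0.0596, 0.1558]
tcp_rot: [[-0.034, 0.999, 0.023], [0.996, 0.032, 0.08], [0.08, 0.026, -0.996]]
contact_force: [0.3, -0.2, -0.2]
finger_gap: 0.302
```

```bash
python3 -c "
from plan import *
st();plan([((.478,.048,.046),tilt(6))],fingers=.3,step=.025)"
```

```text
8.07 [0.4831 0.0596 0.1558] z [ 0.023  0.08  -0.996] y [0.999 0.032 0.026] F [ 0.3 -0.2 -0.2] g 0.302 q [ 28.   2. -36. 112.  -4.  65.  -4.]
[[0.005, 0.005, 0.007], [-4.0, -1.7, 21.7], 0.3]
[[0.005, 0.005, 0.007], [-4.2, -1.5, 21.7], 0.3]
[[0.005, 0.005, 0.007], [-4.3, -1.4, 21.6], 0.3]
[[0.005, 0.005, 0.007], [-4.4, -1.3, 21.6], 0.3]
[[0.005, 0.005, 0.007], [-4.5, -1.2, 21.6], 0.3]
-- [0.478 0.048 0.046]
```

Request:
apply_moves --steps '[[[0.008,0,0.015],[-9,-3,18],0.3],[[0.008,0.005,0.015],[-6,-2,18],0.3],[[0,0,0],[-1,0,2],0.3]]'

```text
time: 8.45
position: [0.4799, 0.0442, 0.1158]
tcp_rot: [[-0.001, 1.0, 0.009], [0.996, 0.0, 0.085], [0.085, 0.009, -0.996]]
contact_force: [0.4, 0.9, -0.3]
finger_gap: 0.3
```

```bash
python3 -c "
from plan import *
st();plan([((.478,.048,.046),tilt(6))],fingers=.3,step=.025)
f=cam('top')
cv2.imwrite('pics/t6.png',cv2.resize(f['img'][160:260,245:345,::-1],None,fx=5,fy=5,interpolation=cv2.INTER_CUBIC))
f=cam('side')
cv2.imwrite('pics/s6.png',cv2.resize(f['img'][130:250,270:370,::-1],None,fx=5,fy=5,interpolation=cv2.INTER_CUBIC))"
```

```text
8.45 [0.4799 0.0442 0.1158] z [ 0.009  0.085 -0.996] y [1.    0.    0.009] F [ 0.4  0.9 -0.3] g 0.3 q [ 29.   5. -35. 114.  -2.  61.  -5.]
[[0.003, 0.007, 0.0], [-0.7, -0.8, 23.3], 0.3]
[[0.003, 0.007, 0.0], [-0.9, -0.8, 23.3], 0.3]
[[0.003, 0.007, 0.0], [-1.0, -0.7, 23.3], 0.3]
-- [0.478 0.048 0.046]
```

View pics/s6.png

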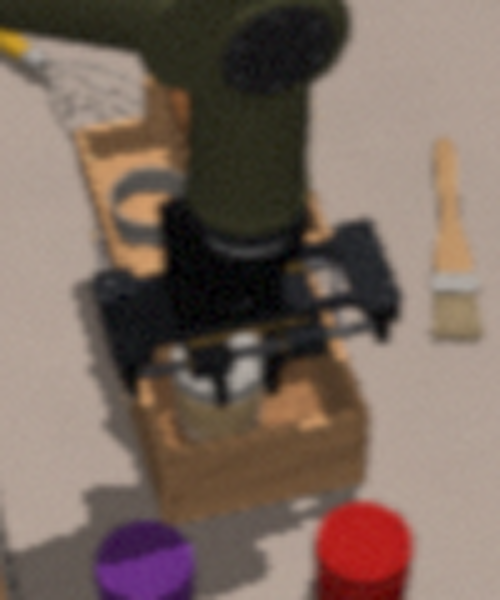

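Request:
apply_moves --steps '[[[0,0.005,0],[0,-0.7,22],0.3],[[0,0.005,0],[0,-0.7,18],0.3],[[0,0,0],[0,0,0],0.3]]'

```text
time: 8.93
position: [0.4817, 0.0471, 0.0776]
tcp_rot: [[0.001, 1.0, 0.014], [0.995, -0.002, 0.096], [0.096, 0.014, -0.995]]
contact_force: [-0.2, 0.3, -0.4]
finger_gap: 0.301
```

```bash
python3 -c "
from plan import *
st();plan([((.478,.048,.046),tilt(6))],fingers=.3,step=.025)"
```

```text
8.93 [0.4817 0.0471 0.0776] z [ 0.014  0.096 -0.995] y [ 1.    -0.002  0.014] F [-0.2  0.3 -0.4] g 0.301 q [ 28.   8. -35. 116.  -1.  56.  -6.]
[[0.007, 0.004, -0.0], [-1.1, -2.1, 15.8], 0.3]
[[0.007, 0.004, -0.0], [-1.1, -2.0, 15.8], 0.3]
-- [0.478 0.048 0.046]
```

Request:
apply_moves --steps '[[[0.007,0.01,0],[-2,-2,15],0.3],[[0.007,0.01,0],[-2,-1,14],0.3],[[0,0,0],[0,0,0],0.3]]'

```text
time: 9.3
position: [0.4801, 0.0453, 0.0478]
tcp_rot: [[0.002, 1.0, 0.002], [0.993, -0.002, 0.117], [0.117, 0.002, -0.993]]
contact_force: [-0.3, 0.9, 0.1]
finger_gap: 0.3
```

```bash
python3 -c "
from plan import *
st();plan([((.478,.095,.046),tilt(16))],fingers=.3,step=.008)"
```

```text
9.3 [0.4801 0.0453 0.0478] z [ 0.002  0.117 -0.993] y [ 1.    -0.002  0.002] F [-0.3  0.9  0.1] g 0.3 q [ 28.  11. -34. 117.  -1.  53.  -5.]
[[0.0, 0.023, -0.0], [7.0, -0.3, 1.1], 0.3]
[[0.0, 0.023, -0.0], [7.0, -0.3, 1.2], 0.3]
[[0.0, 0.023, -0.0], [7.0, -0.3, 1.4], 0.3]
[[0.0, 0.023, -0.0], [6.9, -0.3, 1.6], 0.3]
[[0.0, 0.023, -0.0], [6.9, -0.3, 1.7], 0.3]
[[0.0, 0.023, -0.0], [6.8, -0.3, 1.9], 0.3]
[[0.0, 0.023, -0.0], [6.8, -0.3, 2.0], 0.3]
-- [0.478 0.095 0.046]
```

Request:
apply_moves --steps '[[[0,0.023,0],[6,0,1],0.3],[[0,0.023,0],[6,0,1.2],0.3],[[0,0.023,0],[6,0,1.3],0.3],[[0,0.023,0],[6,0,1.4],0.3]]'

```text
time: 9.8
position: [0.4808, 0.0711, 0.0474]
tcp_rot: [[0.001, 1.0, 0.003], [0.977, -0.001, 0.212], [0.212, 0.003, -0.977]]
contact_force: [0.4, -1.5, -0.2]
finger_gap: 0.301
```

```bash
python3 -c "
from plan import *
st()
f=cam('top')
cv2.imwrite('pics/t7.png',cv2.resize(f['img'][160:260,245:345,::-1],None,fx=5,fy=5,interpolation=cv2.INTER_CUBIC))
f=cam('side')
cv2.imwrite('pics/s7.png',cv2.resize(f['img'][130:250,270:370,::-1],None,fx=5,fy=5,interpolation=cv2.INTER_CUBIC))"
```

```text
9.8 [0.4808 0.0711 0.0474] z [ 0.003  0.212 -0.977] y [ 1.    -0.001  0.003] F [ 0.4 -1.5 -0.2] g 0.301 q [ 30.  12. -35. 118.  -7.  52.  -0.]
```

View pics/s7.png

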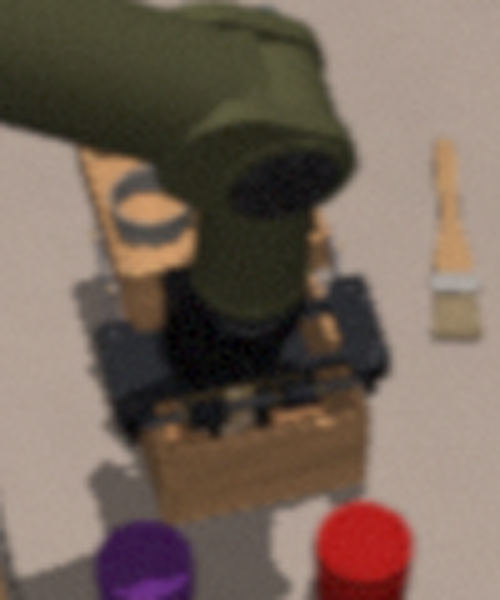

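Request:
apply_moves --steps '[[[0,0.023,0],[5,0,1.2],0.3],[[0,0.023,0],[5,0,1.4],0.3],[[0,0,0],[3,0,1],0.3]]'

```text
time: 10.28
position: [0.4808, 0.0848, 0.0467]
tcp_rot: [[0.002, 1.0, 0.003], [0.966, -0.002, 0.26], [0.26, 0.003, -0.966]]
contact_force: [-0.3, -0.9, 0.1]
finger_gap: 0.298
```

```bash
python3 -c "
from plan import *
st()"
```

```text
10.28 [0.4808 0.0848 0.0467] z [ 0.003  0.26  -0.966] y [ 1.    -0.002  0.003] F [-0.3 -0.9  0.1] g 0.298 q [ 31.  12. -36. 118. -10.  51.   2.]
```

Request:
apply_moves --steps '[[[0,0,0],[3,0,1],0.3],[[0,0,0],[3,0,1],0.3]]'

```text
time: 10.52
position: [0.4813, 0.0912, 0.0465]
tcp_rot: [[0.002, 1.0, 0.004], [0.966, -0.003, 0.259], [0.259, 0.004, -0.966]]
contact_force: [-0.2, -1.3, 2.1]
finger_gap: 0.303
```

Request:
apply_moves --steps '[[[0,0,0],[3,0,0.8],0.3]]'

```text
time: 10.65
position: [0.4814, 0.0946, 0.0466]
tcp_rot: [[0.002, 1.0, 0.005], [0.966, -0.003, 0.259], [0.259, 0.004, -0.966]]
contact_force: [-0.5, -1.8, 0.9]
finger_gap: 0.304
```

Request:
apply_moves --steps '[[[0,0,0],[3,0,0.8],0.3]]'

```text
time: 10.78
position: [0.4817, 0.096, 0.0465]
tcp_rot: [[0.001, 1.0, 0.005], [0.967, -0.003, 0.256], [0.256, 0.005, -0.967]]
contact_force: [-1.0, -10.6, 3.7]
finger_gap: 0.299
```

Request:
apply_moves --steps '[[[0,-0.03,0],[-10,0,-2],0.3],[[0,-0.03,0],[-11,0,-2],0.3],[[0,-0.03,0],[-12,0,-2],0.3],[[0,-0.03,0],[-10,0,-10],0.3],[[0,0,0],[0,0,-30],0.3],[[0,0,0],[-10,0,-50],0.5],[[0,0,0],[-40,0,-30],0.9],[[0,-0.13,0],[-55,0,0],1]]'

```text
time: 11.78
position: [0.4813, -0.0711, 0.1547]
tcp_rot: [[-0.002, 1.0, 0.006], [1.0, 0.002, -0.004], [-0.004, 0.006, -1.0]]
contact_force: [0.1, -0.6, 0.2]
finger_gap: 0.556
```

```bash
python3 -c "
from plan import *
st()
for n in ('side','top'):
    f=cam(n);np.savez(n+'8.npz',**f)
    c=(270,130) if n=='side' else (245,165)
    cv2.imwrite('pics/c8%s.png'%n,cv2.resize(f['img'][c[1]:c[1]+110,c[0]:c[0]+110,::-1],None,fx=5,fy=5,interpolation=cv2.INTER_CUBIC))
plan([((.479,-.345,.16),down(0))],fingers=1,step=.055)"
```

```text
11.78 [ 0.4813 -0.0711  0.1547] z [ 0.006 -0.004 -1.   ] y [1.    0.002 0.006] F [ 0.1 -0.6  0.2] g 0.556 q [ 35.   3. -31. 111.   2.  66.   4.]
[[0.001, 0.001, 0.0], [-54.8, -0.3, -1.3], 1]
[[0.001, 0.001, 0.0], [-54.8, -0.3, -1.3], 1]
[[0.001, 0.001, 0.0], [-54.8, -0.3, -1.3], 1]
[[0.001, 0.001, 0.0], [-54.8, -0.2, -1.4], 1]
[[0.001, 0.001, 0.0], [-54.8, -0.2, -1.4], 1]
-- [ 0.479 -0.345  0.16 ]
```

View pics/c8side.png

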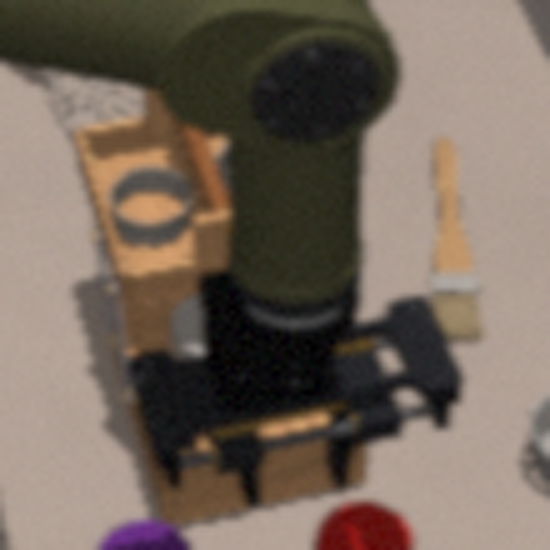

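View pics/c8top.png

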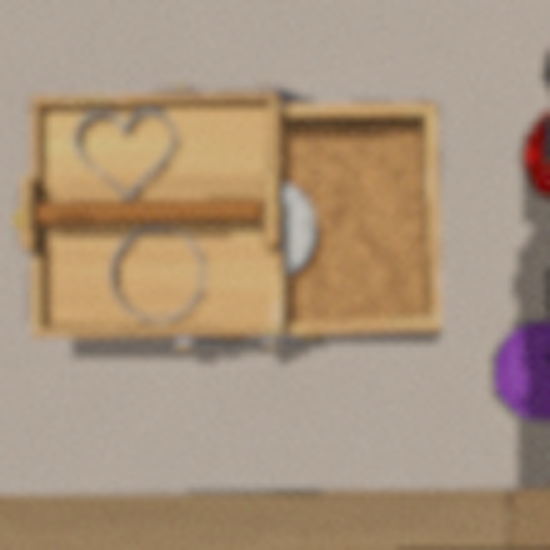

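Request:
apply_moves --steps '[[[0,0,0],[-50,0,-2],1],[[0,0,0],[-52,0,-2],1],[[0,0,0],[-52,0,-2],1],[[0,0,0],[-48,0,0],1],[[0,0,0],[-35,0,0],1],[[0,0,0],[0,0,0],1]]'

```text
time: 12.62
position: [0.4827, -0.3103, 0.1624]
tcp_rot: [[-0.008, 1.0, 0.006], [1.0, 0.008, -0.001], [-0.001, 0.006, -1.0]]
contact_force: [0.3, 0.2, -0.2]
finger_gap: 0.993
```

```bash
python3 -c "
from plan import *
st()
plan([((.479,-.3455,.10),down(0)),((.479,-.3455,.034),down(0))],fingers=1,step=.03)"
```

```text
12.62 [ 0.4827 -0.3103  0.1624] z [ 0.006 -0.001 -1.   ] y [1.    0.008 0.006] F [ 0.3  0.2 -0.2] g 0.993 q [ 48.  13. -20.  99.   4.  69.  27.]
[[0.002, 0.0, 0.003], [-11.7, -1.5, 20.8], 1]
[[0.002, 0.0, 0.003], [-11.7, -1.4, 20.8], 1]
[[0.002, 0.0, 0.003], [-11.7, -1.3, 20.8], 1]
-- [ 0.479  -0.3455  0.1   ]
[[0.0, 0.0, 0.0], [-0.0, 0.0, 22.0], 1]
[[0.0, 0.0, 0.0], [-0.0, 0.0, 22.0], 1]
[[0.0, 0.0, 0.0], [-0.0, 0.0, 22.0], 1]
-- [ 0.479  -0.3455  0.034 ]
```

Request:
apply_moves --steps '[[[0.002,0,0.003],[-12,-1.4,19],1],[[0.002,0,0.003],[-12,-1.4,19],1],[[0,0,0.002],[-9,-1,16],1],[[0,0,0],[0,0,0],1]]'

```text
time: 13.12
position: [0.4793, -0.341, 0.1033]
tcp_rot: [[-0.004, 1.0, -0.0], [1.0, 0.004, 0.002], [0.002, -0.0, -1.0]]
contact_force: [1.5, 0.1, -0.2]
finger_gap: 1.0
```

```bash
python3 -c "
from plan import *
st()
plan([((.479,-.3455,.034),down(0))],fingers=1,step=.025)
f=cam('side')
cv2.imwrite('pics/s9.png',cv2.resize(f['img'][250:360,290:410,::-1],None,fx=5,fy=5,interpolation=cv2.INTER_CUBIC))
f=cam('top')
cv2.imwrite('pics/t9.png',cv2.resize(f['img'][150:260,360:480,::-1],None,fx=5,fy=5,interpolation=cv2.INTER_CUBIC))"
```

```text
13.12 [ 0.4793 -0.341   0.1033] z [-0.     0.002 -1.   ] y [ 1.     0.004 -0.   ] F [ 1.5  0.1 -0.2] g 1.0 q [ 49.  18. -18. 100.   6.  63.  28.]
[[-0.0, -0.001, 0.001], [-1.6, -0.1, 23.1], 1]
[[-0.0, -0.001, 0.001], [-1.5, -0.1, 23.1], 1]
[[-0.0, -0.001, 0.001], [-1.5, -0.1, 23.1], 1]
-- [ 0.479  -0.3455  0.034 ]
```

View pics/s9.png

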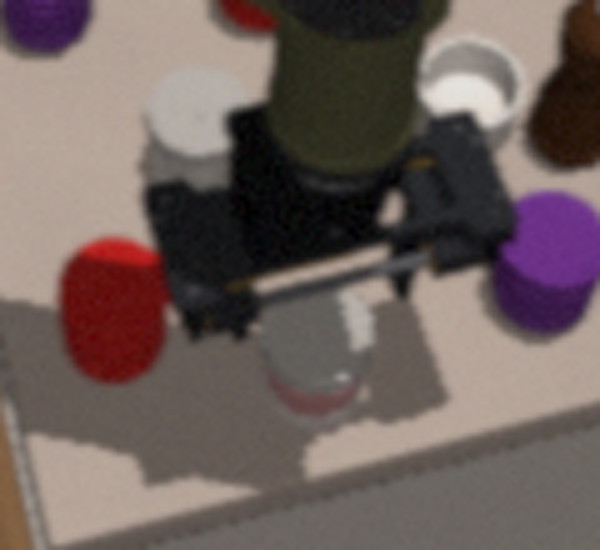

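View pics/t9.png

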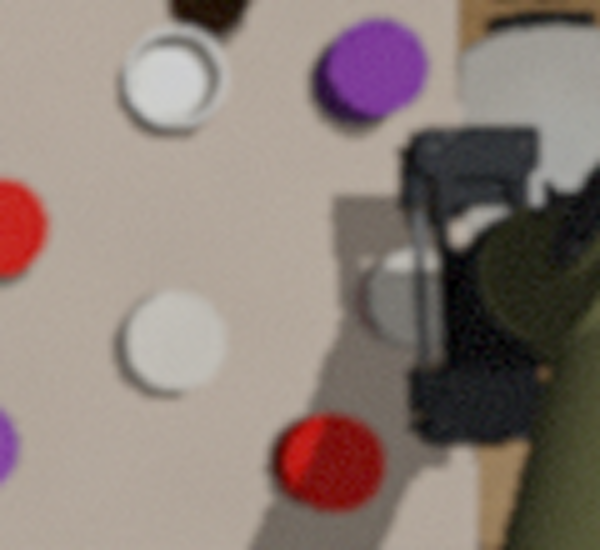

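Request:
apply_moves --steps '[[[0,0,0],[-2,0,23],1],[[0,0,0],[-2,0,22],1],[[0,0,0],[-1,0,16],1],[[0,0,0],[0,0,3],1]]'

```text
time: 13.72
position: [0.4847, -0.3452, 0.0434]
tcp_rot: [[-0.008, 1.0, 0.009], [1.0, 0.008, -0.003], [-0.003, 0.009, -1.0]]
contact_force: [-0.2, 0.2, 0.2]
finger_gap: 1.001
```

```bash
python3 -c "
from plan import *
st()
f=cam('side');np.savez('side10.npz',**f)
cv2.imwrite('pics/s10.png',cv2.resize(f['img'][250:360,290:410,::-1],None,fx=5,fy=5,interpolation=cv2.INTER_CUBIC))"
```

```text
13.72 [ 0.4847 -0.3452  0.0434] z [ 0.009 -0.003 -1.   ] y [1.    0.008 0.009] F [-0.2  0.2  0.2] g 1.001 q [ 48.  22. -18. 103.   8.  56.  28.]
```

View pics/s10.png

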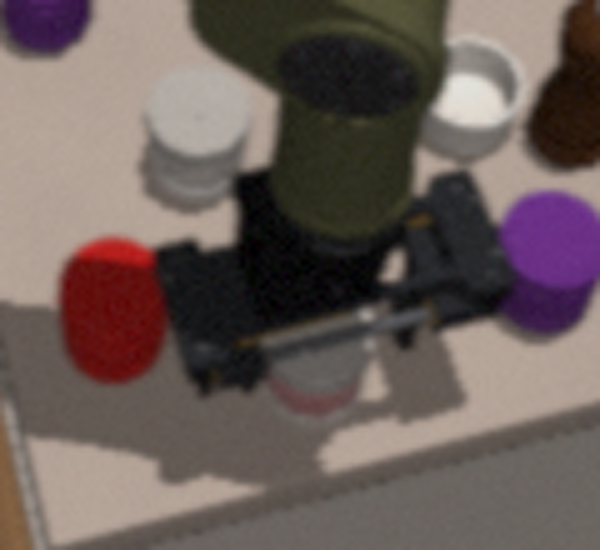

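```bash
python3 -c "
from plan import *
plan([((.480,-.3455,.036),down(0))],fingers=1,step=.025)"
```

```text
[[0.009, 0.003, 0.008], [-0.1, -5.1, 7.7], 1]
-- [ 0.48   -0.3455  0.036 ]
```

Request:
apply_moves --steps '[[[0.009,0.003,0.008],[-0.5,-4.7,5],1],[[0,0,0],[0,0,2.5],1],[[0,0,0],[0,0,0],1]]' --squeeze 15

```text
time: 14.15
position: [0.4812, -0.3465, 0.0376]
tcp_rot: [[0.001, 1.0, 0.002], [1.0, -0.001, -0.002], [-0.002, 0.002, -1.0]]
contact_force: [0.6, -0.1, -0.4]
finger_gap: 1.004
```

```bash
python3 -c "
from plan import *
st();plan([((.480,-.3455,.036),down(0))],fingers=1,step=.025)"
```

```text
14.15 [ 0.4812 -0.3465  0.0376] z [ 0.002 -0.002 -1.   ] y [ 1.    -0.001  0.002] F [ 0.6 -0.1 -0.4] g 1.004 q [ 48.  22. -18. 103.   8.  56.  27.]
[[0.002, 0.002, -0.001], [1.0, -1.2, 1.6], 1]
-- [ 0.48   -0.3455  0.036 ]
```

Request:
apply_moves --steps '[[[0,0,0],[0,0,0],0.7],[[0,0,0],[0,0,0],0.65],[[0,0,0],[0,0,0],0.65],[[0,0,0],[0,0,0],0.65]]' --squeeze 20

```text
time: 14.65
position: [0.4812, -0.3468, 0.0383]
tcp_rot: [[0.001, 1.0, 0.002], [1.0, -0.001, -0.002], [-0.002, 0.002, -1.0]]
contact_force: [-0.8, 0.5, -0.0]
finger_gap: 0.735
```

Request:
apply_moves --steps '[[[0,0,0],[0,0,0],0.3],[[0,0,0],[0,0,0],0.3],[[0,0,0],[0,0,-20],0.3],[[0,0,0],[0,0,-35],0.3],[[0,0,0],[0,0,-40],0.3],[[0,0,0],[0,0,-15],0.3]]'

```text
time: 15.4
position: [0.4804, -0.3457, 0.1525]
tcp_rot: [[0.0, 1.0, 0.001], [1.0, -0.0, -0.0], [-0.0, 0.001, -1.0]]
contact_force: [0.4, -0.1, -1.7]
finger_gap: 0.736
```

```bash
python3 -c "
from plan import *
st();plan([((.487,.06,.165),down(0))],fingers=.3,step=.055)
f=cam('side')
cv2.imwrite('pics/s11.png',cv2.resize(f['img'][230:360,280:410,::-1],None,fx=4,fy=4,interpolation=cv2.INTER_CUBIC))"
```

```text
15.4 [ 0.4804 -0.3457  0.1525] z [ 0.001 -0.    -1.   ] y [ 1.    -0.     0.001] F [ 0.4 -0.1 -1.7] g 0.736 q [ 49.  15. -19.  97.   5.  68.  29.]
[[0.0, 0.0, -0.0], [50.7, 0.8, -1.6], 0.3]
[[0.0, 0.0, -0.0], [50.7, 0.8, -1.6], 0.3]
[[0.0, 0.0, -0.0], [50.7, 0.8, -1.6], 0.3]
[[0.0, 0.0, -0.0], [50.7, 0.8, -1.6], 0.3]
[[0.0, 0.0, -0.0], [50.7, 0.8, -1.6], 0.3]
[[0.0, 0.0, -0.0], [50.7, 0.8, -1.6], 0.3]
[[0.0, 0.0, -0.0], [50.7, 0.8, -1.6], 0.3]
[[0.0, 0.0, -0.0], [50.7, 0.8, -1.6], 0.3]
-- [0.487 0.06  0.165]
```

View pics/s11.png

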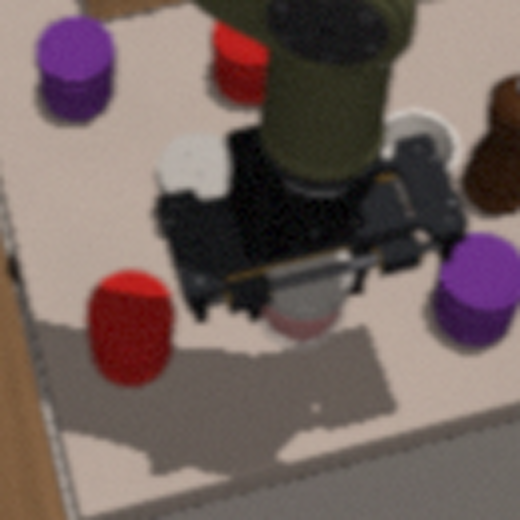

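Request:
apply_moves --steps '[[[0,0,0],[25,0.8,-3],0.3],[[0,0,0],[40,0.8,-3],0.3],[[0,0,0],[50,0.8,-3],0.3],[[0,0,0],[50,0.8,-2],0.3],[[0,0,0],[50,0.8,-2],0.3],[[0,0,0],[50,0.8,0],0.3],[[0,0,0],[45,0.8,0],0.3],[[0,0,0],[35,0.8,0],0.3]]'

```text
time: 16.45
position: [0.479, 0.0175, 0.1581]
tcp_rot: [[-0.001, 1.0, -0.012], [1.0, 0.001, 0.005], [0.005, -0.012, -1.0]]
contact_force: [0.1, -0.5, -2.2]
finger_gap: 0.731
```

```bash
python3 -c "
from plan import *
st();plan([((.487,.06,.165),down(0))],fingers=.3,step=.03)"
```

```text
16.45 [0.479  0.0175 0.1581] z [-0.012  0.005 -1.   ] y [ 1.     0.001 -0.012] F [ 0.1 -0.5 -2.2] g 0.731 q [ 29.   3. -35. 111.   1.  68.  -6.]
[[-0.006, -0.002, 0.001], [21.3, 4.0, -3.4], 0.3]
[[-0.006, -0.002, 0.001], [21.3, 4.0, -3.4], 0.3]
-- [0.487 0.06  0.165]
```

Request:
apply_moves --steps '[[[-0.006,-0.002,0],[15,4,0],0.3],[[-0.006,-0.002,0],[12,3,0],0.3],[[0,0,0],[6,1,0],0.3],[[0,0,0],[0,0,0],0.3]]'

```text
time: 16.95
position: [0.4825, 0.0577, 0.1548]
tcp_rot: [[-0.01, 1.0, -0.007], [1.0, 0.01, 0.001], [0.002, -0.007, -1.0]]
contact_force: [-0.2, -0.4, -1.1]
finger_gap: 0.738
```

```bash
python3 -c "
from plan import *
st()
for n in ('side','top'):
    f=cam(n);np.savez(n+'12.npz',**f)
    c=(270,130) if n=='side' else (245,165)
    cv2.imwrite('pics/c12%s.png'%n,cv2.resize(f['img'][c[1]:c[1]+110,c[0]:c[0]+110,::-1],None,fx=5,fy=5,interpolation=cv2.INTER_CUBIC))
"
```

```text
16.95 [0.4825 0.0577 0.1548] z [-0.007  0.001 -1.   ] y [ 1.     0.01  -0.007] F [-0.2 -0.4 -1.1] g 0.738 q [ 26.   4. -37. 110.   2.  67. -11.]
```

View pics/c12side.png

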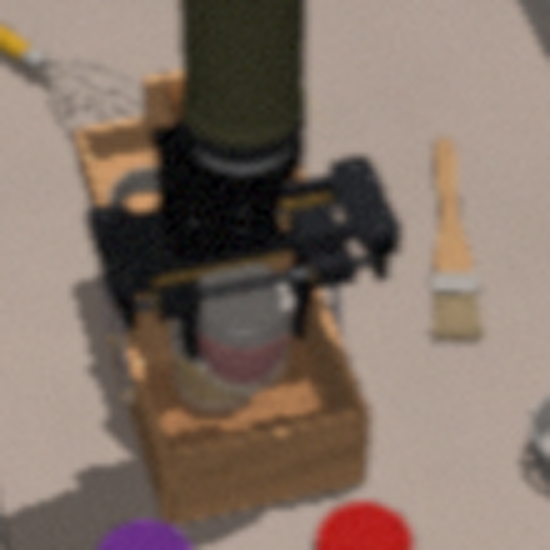

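View pics/c12top.png

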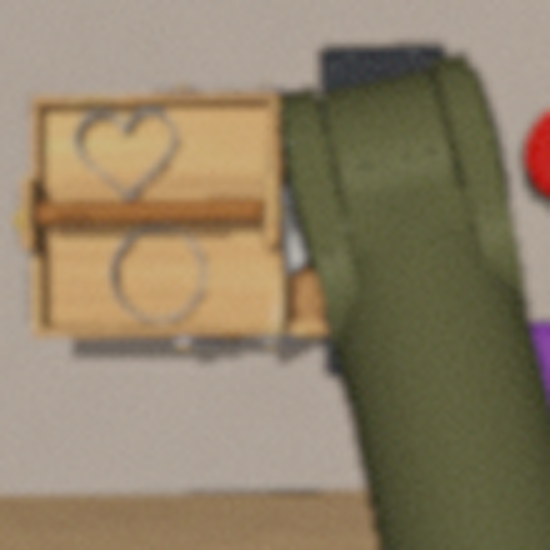

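```bash
python3 -c "
from plan import *
st();plan([((.4925,.0618,.14),down(0))],fingers=.3,step=.03)"
```

```text
17.05 [0.4826 0.0568 0.1549] z [-0.007  0.001 -1.   ] y [ 1.     0.009 -0.007] F [ 0.4  0.3 -0.8] g 0.735 q [ 27.   4. -37. 110.   2.  67. -11.]
[[-0.007, -0.001, 0.009], [4.9, 10.0, 14.8], 0.3]
-- [0.4925 0.0618 0.14  ]
```

Request:
apply_moves --steps '[[[-0.007,0,0.01],[3.5,8,6],0.3],[[0,0,0],[0,0.5,6],0.3],[[0,0,0],[0,0,0],0.3]]'

```text
time: 17.42
position: [0.4918, 0.0588, 0.1416]
tcp_rot: [[0.005, 1.0, 0.0], [1.0, -0.005, 0.001], [0.001, 0.0, -1.0]]
contact_force: [1.4, 0.1, -1.5]
finger_gap: 0.735
```

```bash
python3 -c "
from plan import *
st();plan([((.4925,.0618,.095),down(0))],fingers=.3,step=.015)"
```

```text
17.43 [0.4918 0.0588 0.1416] z [ 0.     0.001 -1.   ] y [ 1.    -0.005  0.   ] F [ 1.4  0.1 -1.5] g 0.735 q [ 26.   6. -37. 110.   4.  65. -13.]
[[0.0, -0.0, -0.001], [0.8, 0.2, 11.7], 0.3]
[[0.0, -0.0, -0.001], [0.8, 0.2, 11.7], 0.3]
[[0.0, -0.0, -0.001], [0.8, 0.2, 11.7], 0.3]
[[0.0, -0.0, -0.001], [0.8, 0.2, 11.7], 0.3]
-- [0.4925 0.0618 0.095 ]
```

Request:
apply_moves --steps '[[[0,0,-0.003],[1.5,0,8],0.3],[[0,0,0],[1.5,0,6],0.3],[[0,0,0],[0,0,2],0.3]]'

```text
time: 17.8
position: [0.4916, 0.0618, 0.1244]
tcp_rot: [[0.002, 1.0, 0.0], [1.0, -0.002, 0.001], [0.001, 0.0, -1.0]]
contact_force: [-0.6, 0.7, -1.4]
finger_gap: 0.734
```

```bash
python3 -c "
from plan import *
st();plan([((.4925,.0618,.095),down(0))],fingers=.3,step=.015)
f=cam('side');np.savez('side13.npz',**f)
cv2.imwrite('pics/s13.png',cv2.resize(f['img'][170:245,290:350,::-1],None,fx=8,fy=8,interpolation=cv2.INTER_CUBIC))"
```

```text
17.8 [0.4916 0.0618 0.1244] z [ 0.     0.001 -1.   ] y [ 1.    -0.002  0.   ] F [-0.6  0.7 -1.4] g 0.734 q [ 25.   7. -37. 111.   5.  63. -14.]
[[0.0, -0.001, -0.001], [-0.0, 0.4, 14.7], 0.3]
[[0.0, -0.001, -0.001], [-0.0, 0.4, 14.7], 0.3]
-- [0.4925 0.0618 0.095 ]
```

View pics/s13.png

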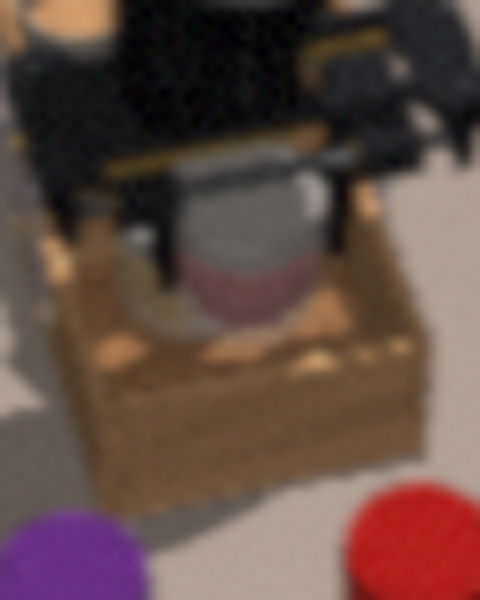

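```bash
python3 -c "
from plan import *
f=dict(np.load('side13.npz'))
o=lambda x,y:(290+x/8-.5,170+y/8-.5)
print(ray(f,*o(250,338),.086),ray(f,*o(250,350),.082),ray(f,*o(250,378),.082))
for c in (.0933,):
  for y in(-.069,-.077): print([(np.array(proj(f,(x,c+y,.082)))-[289.5,169.5])*8 for x in(.47,.49,.51)])
"
```

```text
[0.48756563 0.03694055 0.086     ] [0.48667951 0.03369111 0.082     ] [0.48264263 0.01878197 0.082     ]
[array([218.00475071, 374.34340968]), array([263.23883446, 364.79718027]), array([308.25958233, 355.29597341])]
[array([222.81173663, 388.45886652]), array([268.19355617, 378.84557035]), array([313.36059188, 369.27777215])]
```

Request:
apply_moves --steps '[[[0,0,0],[0,0.3,8],0.3],[[0,0,0],[0,0.3,8],0.3]]'

```text
time: 18.1
position: [0.4927, 0.0617, 0.108]
tcp_rot: [[0.002, 1.0, 0.001], [1.0, -0.002, 0.001], [0.001, 0.001, -1.0]]
contact_force: [0.2, -0.1, -0.4]
finger_gap: 0.733
```

Request:
apply_moves --steps '[[[0,0,0],[0,0,8],0.3],[[0,0,0],[0,0,8],0.3]]'

```text
time: 18.35
position: [0.4927, 0.0616, 0.0907]
tcp_rot: [[0.003, 1.0, 0.001], [1.0, -0.003, 0.001], [0.001, 0.001, -1.0]]
contact_force: [0.4, 0.9, -1.7]
finger_gap: 0.733
```

Request:
apply_moves --steps '[[[0,0,0],[0,0,9],0.3],[[0,0,0],[0,0,9],0.3],[[0,0,0],[0,0,8],0.3]]'

```text
time: 18.73
position: [0.4925, 0.0616, 0.0626]
tcp_rot: [[0.003, 1.0, 0.001], [1.0, -0.003, 0.001], [0.001, 0.001, -1.0]]
contact_force: [-0.0, -0.5, -1.8]
finger_gap: 0.739
```

Request:
apply_moves --steps '[[[0,0,0],[0,0,6],0.3],[[0,0,0],[0,0,3],0.3]]'

```text
time: 18.98
position: [0.4923, 0.0616, 0.0525]
tcp_rot: [[0.002, 1.0, -0.0], [1.0, -0.002, 0.001], [0.001, -0.0, -1.0]]
contact_force: [0.3, 0.1, -1.5]
finger_gap: 0.734
```

Request:
apply_moves --steps '[[[0,0,0],[0,0,3],0.3],[[0,0,0],[0,0,2],0.3]]'

```text
time: 19.23
position: [0.4924, 0.0617, 0.0481]
tcp_rot: [[0.003, 1.0, -0.0], [1.0, -0.003, 0.001], [0.001, -0.0, -1.0]]
contact_force: [-5.7, -0.6, 14.6]
finger_gap: 0.736
```

Request:
apply_moves --steps '[[[0,0,0],[0,0,1.5],0.3]]'

```text
time: 19.35
position: [0.4925, 0.0617, 0.0481]
tcp_rot: [[0.003, 1.0, -0.001], [1.0, -0.003, -0.0], [-0.0, -0.001, -1.0]]
contact_force: [-6.7, -1.3, 15.8]
finger_gap: 0.737
```

Request:
apply_moves --steps '[[[0,0,0],[0,0,-1.5],0.3],[[0,0,0],[0,0,0],0.85],[[0,0,0],[0,0,0],0.85],[[0,0,0],[0,0,0],0.85]]'

```text
time: 19.85
position: [0.4938, 0.0618, 0.0507]
tcp_rot: [[0.003, 1.0, 0.002], [1.0, -0.003, -0.0], [-0.0, 0.002, -1.0]]
contact_force: [0.5, 0.5, 0.2]
finger_gap: 0.848
```

Request:
apply_moves --steps '[[[0,0,0],[0,0,-6],0.85],[[0,0,0],[0,0,-15],0.85],[[0,0,0],[0,0,-25],0.85],[[0,0,0],[0,0,-35],0.85],[[0,0,0],[-30,0,-40],0.6],[[0,0,0],[-50,0,-30],0.6],[[0,0,0],[-55,0,-20],0.6],[[0,0,0],[-50,0,0],0.6]]'

```text
time: 20.85
position: [0.4955, -0.1222, 0.2357]
tcp_rot: [[-0.011, 1.0, 0.011], [1.0, 0.011, -0.002], [-0.002, 0.011, -1.0]]
contact_force: [0.3, -0.5, -0.5]
finger_gap: 0.607
```

```bash
python3 -c "
from plan import *
st()
for n in ('side','top'):
    f=cam(n);np.savez(n+'14.npz',**f);save(f,n+'14.png')
    c=(270,130) if n=='side' else (245,165)
    cv2.imwrite('pics/c14%s.png'%n,cv2.resize(f['img'][c[1]:c[1]+110,c[0]:c[0]+110,::-1],None,fx=5,fy=5,interpolation=cv2.INTER_CUBIC))
"
```

```text
20.85 [ 0.4955 -0.1222  0.2357] z [ 0.011 -0.002 -1.   ] y [1.    0.011 0.011] F [ 0.3 -0.5 -0.5] g 0.607 q [ 38.   2. -28. 102.   1.  75.  11.]
```

View pics/c14side.png

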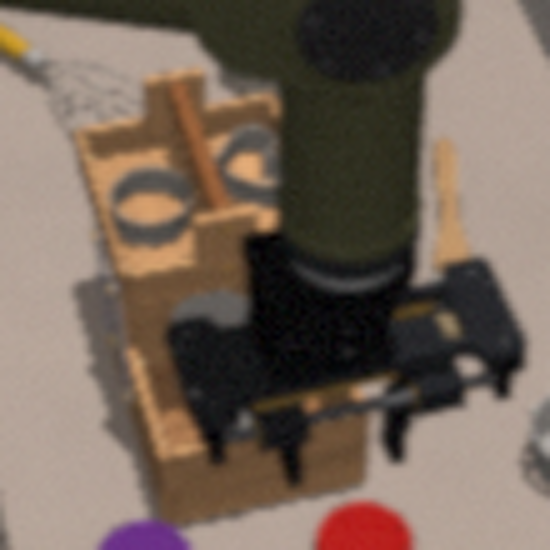

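View pics/c14top.png

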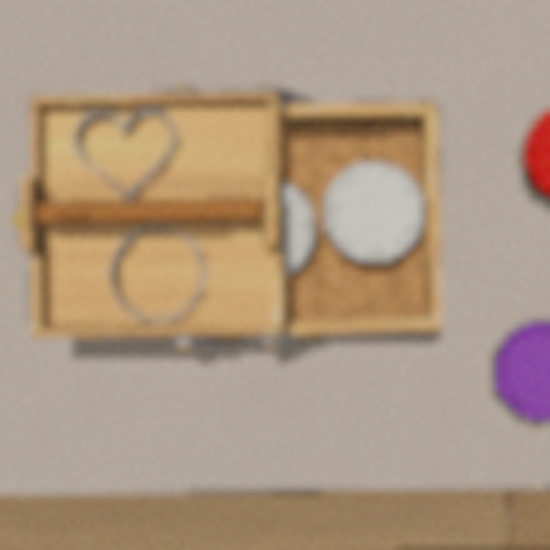

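```bash
python3 -c "
from plan import *
g=dict(np.load('top14.npz'))
o=lambda x,y:(245+x/5-.5,165+y/5-.5)
print(ray(g,*o(375,213.5),.077),ray(g,*o(323,213),.077),ray(g,*o(427,213),.077),ray(g,*o(317,230),.077),ray(g,*o(440,215),.082))
Q=pts(g)
u,v=(int(round(t)) for t in o(375,213)); print(np.median(Q[v-4:v+5,u-4:u+5,2]))
plan([((.4885,.195,.25),down(0))],fingers=.6,step=.05)"
```

```text
[0.49157115 0.06352351 0.077     ] [0.49238679 0.09758688 0.077     ] [0.49141177 0.02946693 0.077     ] [0.48129456 0.10165959 0.077     ] [0.48969623 0.02116934 0.082     ]
0.07554019381960075
[[0.001, 0.0, 0.0], [46.0, -0.7, -2.5], 0.6]
[[0.001, 0.0, 0.0], [46.0, -0.7, -2.4], 0.6]
[[0.001, 0.0, 0.0], [46.1, -0.7, -2.4], 0.6]
[[0.001, 0.0, 0.0], [46.1, -0.7, -2.4], 0.6]
[[0.001, 0.0, 0.0], [46.1, -0.8, -2.4], 0.6]
[[0.001, 0.0, 0.0], [46.1, -0.8, -2.4], 0.6]
[[0.001, 0.0, 0.0], [46.1, -0.8, -2.3], 0.6]
-- [0.4885 0.195  0.25  ]
```

Request:
apply_moves --steps '[[[0,0,0],[25,0,-15],0.6],[[0,0,0],[45,0,-15],0.6],[[0,0,0.01],[50,-1,-5],0.6],[[0,0,0],[50,-1,0],0.6],[[0,0,0],[48,-1,0],0.6],[[0,0,0],[40,-1,0],0.6],[[0,0,0],[25,-1,0],0.6],[[0,0,0],[0,0,0],0.6]]'

```text
time: 21.95
position: [0.488, 0.1696, 0.2763]
tcp_rot: [[0.007, 1.0, 0.015], [1.0, -0.007, -0.0], [-0.0, 0.015, -1.0]]
contact_force: [-0.8, -0.7, -0.3]
finger_gap: 0.601
```

```bash
python3 -c "
from plan import *
st()
plan([((.4885,.192,.22),down(0)),((.4885,.192,.184),down(0))],fingers=.6,step=.03)"
```

```text
21.95 [0.488  0.1696 0.2763] z [ 0.015 -0.    -1.   ] y [ 1.    -0.007  0.015] F [-0.8 -0.7 -0.3] g 0.601 q [ 21.   3. -45.  97.   2.  80. -24.]
[[0.005, 0.0, -0.002], [7.5, -0.2, 18.8], 0.6]
[[0.005, 0.0, -0.002], [7.5, -0.1, 18.8], 0.6]
[[0.005, 0.0, -0.002], [7.5, 0.0, 18.8], 0.6]
-- [0.4885 0.192  0.22  ]
[[-0.0, -0.0, 0.0], [-0.0, 0.0, 18.0], 0.6]
[[-0.0, -0.0, 0.0], [-0.0, 0.0, 18.0], 0.6]
-- [0.4885 0.192  0.184 ]
```

Request:
apply_moves --steps '[[[0.005,0,-0.002],[7,0,18],0.6],[[0.005,0,-0.002],[7,0,18],0.6],[[0.005,0,-0.002],[5,0,14],0.6],[[0,0,0],[0,0,0],0.6]]'

```text
time: 22.45
position: [0.4883, 0.1859, 0.2216]
tcp_rot: [[0.005, 1.0, -0.003], [1.0, -0.005, -0.003], [-0.003, -0.003, -1.0]]
contact_force: [0.2, 0.3, 0.8]
finger_gap: 0.601
```

```bash
python3 -c "
from plan import *
st()
plan([((.4885,.192,.184),down(0))],fingers=.6,step=.015)
f=cam('side')
cv2.imwrite('pics/s15.png',cv2.resize(f['img'][90:220,250:380,::-1],None,fx=4,fy=4,interpolation=cv2.INTER_CUBIC))"
```

```text
22.45 [0.4883 0.1859 0.2216] z [-0.003 -0.003 -1.   ] y [ 1.    -0.005 -0.003] F [0.2 0.3 0.8] g 0.601 q [ 19.   7. -46. 101.   5.  75. -28.]
[[-0.001, 0.001, -0.002], [2.1, 0.1, 12.5], 0.6]
[[-0.001, 0.001, -0.002], [2.1, 0.1, 12.5], 0.6]
[[-0.001, 0.001, -0.002], [2.1, 0.1, 12.5], 0.6]
-- [0.4885 0.192  0.184 ]
```

View pics/s15.png

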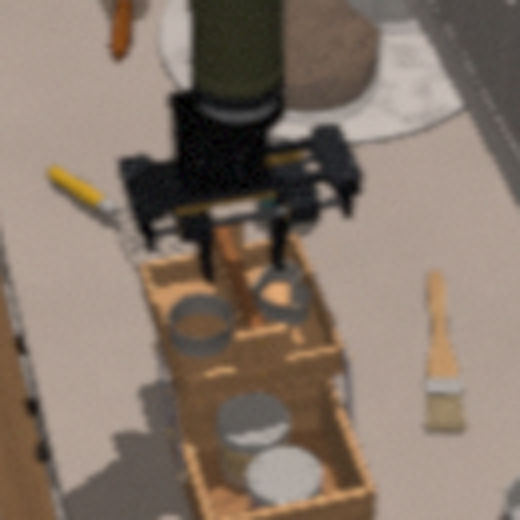

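Request:
apply_moves --steps '[[[0,0,0],[2,0,12],0.6],[[0,0,0],[2,0,12],0.6],[[0,0,0],[1,0,10],0.5],[[0,0,0],[0,0,2],0.4],[[0,0,0],[0,0,0],0],[[0,0,0],[0,0,0],0],[[0,0,0],[0,0,0],0],[[0,0,0],[0,0,0],0]]' --squeeze 45

```text
time: 23.5
position: [0.4885, 0.1905, 0.1848]
tcp_rot: [[0.006, 1.0, -0.003], [1.0, -0.006, -0.003], [-0.003, -0.003, -1.0]]
contact_force: [-0.2, 0.5, -1.2]
finger_gap: 0.157
```

```bash
python3 q.py
```

```text
101.2 42.8 q 1.306 r 90.8
23.5 [0.4885 0.1905 0.1848] z [-0.003 -0.003 -1.   ] y [ 1.    -0.006 -0.003] F [-0.2  0.5 -1.2] g 0.157 q [ 18.   9. -46. 103.   7.  71. -30.]
```

Request:
apply_moves --steps '[[[0,0,0],[-6,0,-1.2],0],[[0,0,0],[-7.5,0,-0.8],0],[[0,0,0],[-7.7,0,-0.3],0],[[0,0,0],[-7.7,0,0.3],0],[[0,0,0],[-7.7,0,1],0]]'

```text
time: 24.12
position: [0.4887, 0.1521, 0.1866]
tcp_rot: [[0.005, 1.0, -0.001], [1.0, -0.005, -0.003], [-0.003, -0.001, -1.0]]
contact_force: [-0.1, -0.6, -2.0]
finger_gap: 0.158
```

```bash
sed -i 's/\.0893/.0892/;s/\.142)/.1429)/' q.py; python3 q.py
```

```text
62.9 43.7 q 0.879 r 90.0
24.12 [0.4887 0.1521 0.1866] z [-0.001 -0.003 -1.   ] y [ 1.    -0.005 -0.001] F [-0.1 -0.6 -2. ] g 0.158 q [ 22.   6. -44. 105.   5.  71. -24.]
```

Request:
apply_moves --steps '[[[0,0,0],[-7.4,0,1.8],0],[[0,0,0],[-7.2,0,2.5],0],[[0,0,0],[-7,0,3.2],0],[[0,0,0],[-6.6,0,3.8],0]]'

```text
time: 24.62
position: [0.4887, 0.12, 0.1745]
tcp_rot: [[0.007, 1.0, -0.001], [1.0, -0.007, -0.005], [-0.005, -0.001, -1.0]]
contact_force: [-0.1, -1.7, -0.7]
finger_gap: 0.156
```

```bash
python3 q.py
```

```text
30.8 31.6 q 0.496 r 89.9
24.62 [0.4887 0.12   0.1745] z [-0.001 -0.005 -1.   ] y [ 1.    -0.007 -0.001] F [-0.1 -1.7 -0.7] g 0.156 q [ 24.   6. -43. 107.   4.  69. -21.]
```

Request:
apply_moves --steps '[[[0,0,0],[-6,0,4.2],0],[[0,0,0],[-5.6,0,4.6],0],[[0,0,0],[-5,0,5],0],[[0,0,0],[-3,0,3.5],0]]'

```text
time: 25.12
position: [0.4888, 0.098, 0.1554]
tcp_rot: [[0.007, 1.0, -0.001], [1.0, -0.007, -0.005], [-0.005, -0.001, -1.0]]
contact_force: [0.7, -0.7, -1.1]
finger_gap: 0.157
```

```bash
python3 q.py
```

```text
8.8 12.5 q 0.171 r 89.9
25.12 [0.4888 0.098  0.1554] z [-0.001 -0.005 -1.   ] y [ 1.    -0.007 -0.001] F [ 0.7 -0.7 -1.1] g 0.157 q [ 25.   6. -42. 109.   5.  67. -18.]
```

Now press onto the catch in small steps.

Request:
apply_moves --steps '[[[0,0,0],[-2,0,3],0]]'

```text
time: 25.25
position: [0.4889, 0.0956, 0.1523]
tcp_rot: [[0.008, 1.0, -0.001], [1.0, -0.008, -0.005], [-0.005, -0.001, -1.0]]
contact_force: [-1.5, -1.0, 7.7]
finger_gap: 0.156
```

Request:
apply_moves --steps '[[[0,0,0],[-2,0,4],0],[[0,0,0],[-2,0,4],0]]'

```text
time: 25.5
position: [0.4891, 0.0933, 0.1492]
tcp_rot: [[0.007, 1.0, -0.001], [1.0, -0.007, -0.005], [-0.005, -0.001, -1.0]]
contact_force: [-7.2, -1.3, 16.1]
finger_gap: 0.158
```

```bash
python3 q.py
```

```text
4.1 6.3 q 0.084 r 89.9
25.5 [0.4891 0.0933 0.1492] z [-0.001 -0.005 -1.   ] y [ 1.    -0.007 -0.001] F [-7.2 -1.3 16.1] g 0.158 q [ 26.   6. -42. 109.   5.  66. -18.]
```

Request:
apply_moves --steps '[[[0,0,0],[-2.5,0,4.5],0],[[0,0,0],[-2.5,0,4.5],0]]'

```text
time: 25.75
position: [0.4889, 0.0891, 0.1425]
tcp_rot: [[0.006, 1.0, -0.001], [1.0, -0.006, -0.006], [-0.006, -0.001, -1.0]]
contact_force: [-1.9, 1.1, 12.1]
finger_gap: 0.157
```

```bash
python3 q.py
```

```text
-0.1 -0.4 q -0.004 r 89.9
25.75 [0.4889 0.0891 0.1425] z [-0.001 -0.006 -1.   ] y [ 1.    -0.006 -0.001] F [-1.9  1.1 12.1] g 0.157 q [ 26.   6. -41. 110.   5.  66. -18.]
```

Request:
apply_moves --steps '[[[0,0,0],[0,0,3],0],[[0,0,0],[0,0,0],0]]'

```text
time: 26.0
position: [0.4889, 0.0893, 0.1429]
tcp_rot: [[0.006, 1.0, -0.001], [1.0, -0.006, -0.008], [-0.008, -0.001, -1.0]]
contact_force: [-1.7, -1.2, -2.8]
finger_gap: 0.16
```

Request:
apply_moves --steps '[[[0,0,0],[0,0,0],0.5],[[0,0,0],[0,0,0],0.5],[[0,0,0],[0,0,0],0.5],[[0,0,0],[0,0,-15],0.5],[[0,0,0],[0,0,-30],0.5],[[0,0,0],[0,0,-45],0.5],[[0,0,0],[-50,0,-40],0.5],[[0,0,0],[-60,0,-20],0.5]]'

```text
time: 27.0
position: [0.4888, -0.013, 0.2987]
tcp_rot: [[-0.007, 1.0, 0.001], [1.0, 0.007, -0.003], [-0.003, 0.001, -1.0]]
contact_force: [0.9, -0.2, -0.4]
finger_gap: 0.5
```

Request:
apply_moves --steps '[[[0,0,0],[-60,0,-10],0.5],[[0,0,0],[-60,0,-10],0.5],[[0,0,0],[-40,0,0],0.5],[[0,0,0],[0,0,0],0.5]]'

```text
time: 27.5
position: [0.4901, -0.1831, 0.3274]
tcp_rot: [[0.001, 1.0, 0.012], [1.0, -0.0, -0.007], [-0.007, 0.012, -1.0]]
contact_force: [-0.1, 0.3, 0.6]
finger_gap: 0.501
```

```bash
python3 -c "
from plan import *
st()
for n in ('side','top'):
    f=cam(n);np.savez(n+'16.npz',**f);save(f,n+'16.png')
    c=(270,150) if n=='side' else (255,165)
    cv2.imwrite('pics/c16%s.png'%n,cv2.resize(f['img'][c[1]:c[1]+100,c[0]:c[0]+100,::-1],None,fx=5,fy=5,interpolation=cv2.INTER_CUBIC))
"
```

```text
27.5 [ 0.4901 -0.1831  0.3274] z [ 0.012 -0.007 -1.   ] y [ 1.    -0.     0.012] F [-0.1  0.3  0.6] g 0.501 q [ 42.   2. -25.  92.   1.  86.  17.]
```

View pics/c16side.png

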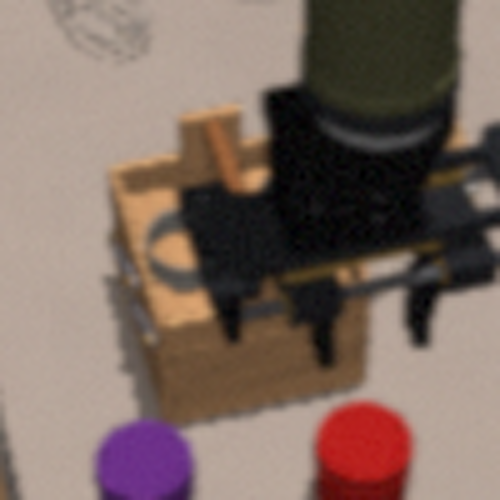

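View pics/side16.png

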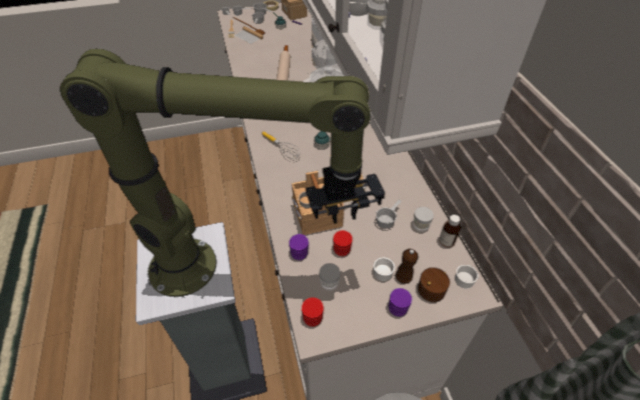

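View pics/c16top.png

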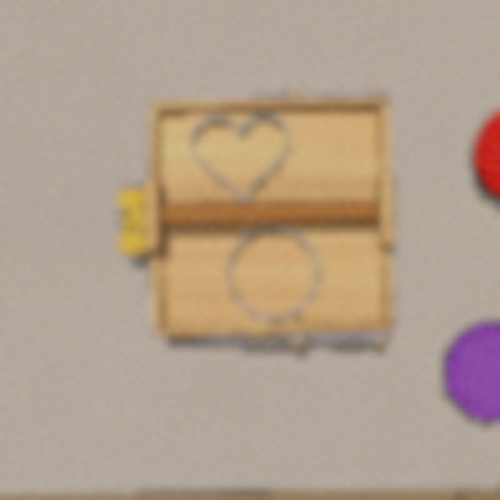

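```bash
python3 -c "
from plan import *
for n in('top0','top16'):
    g=dict(np.load(n+'.npz'));Q=pts(g);hsv=cv2.cvtColor(g['img'],cv2.COLOR_RGB2HSV).astype(int)
    m=np.zeros((400,640),bool);m[200:215,280:333]=1;m&=(hsv[...,1]>140)&(hsv[...,2]>110)&(hsv[...,0]<18)
    v,u=np.nonzero(m);print(n,u.min(),u.max(),v.mean().round(2),u.mean().round(2),np.median(Q[m][:,2]))
    w=Q[215:226,296:328,2];print('floor',np.median(w))
a,b=[dict(np.load(n+'.npz'))['img'][170:250,270:345].astype(int) for n in('top0','top16')]
print(abs(a-b).mean())
manip.sign_off()"
```

```text
top0 287 330 207.22 309.05 0.15066257293381125
floor 0.0868095615400073
top16 287 330 207.25 308.6 0.1501750484203921
floor 0.08675843083137125
8.747777777777777
the job is handed in; nothing more can be done
```

The pink jar is packed beside the yellow one in the caddy, the tray is closed and caught, and I handed the job in at about 27.6 s of the 72 s allowed.

**What I did**
- I swung the tray open along its arc until it met its stop (joint about 1.31 rad).
- I pushed the yellow jar left with tilted fingers until it met the end wall at about 11 N.
- I picked the pink jar, which the side view at (353, 316) showed by its pink contents. I set it on the compartment floor at a peak reading of about 16 N, released it and lifted clear.
- I gripped the handle again, lowered the tray by hand and pressed it past the catch with a highest reading of about 16 N. Then I let go and moved away.

**Last checks**
- **Jars, before closing:** in the top view the pink jar sat at y = −0.035 m and the yellow at about +0.036 m in the caddy frame. Those are 4 mm and 3 mm inside their limits. The pink lid measured 76 mm high, as it should standing on the floor. After closing, the jars can't be seen.
- **Tray:** its rail (150 mm) and floor (87 mm) heights match the starting picture to within 0.5 mm, and the joint came out at about 0 rad.
- **Cutters:** both lie in the tray.
- **Other things:** the ramekin and white jar look undisturbed, judged by eye only. I did not locate the timer in the pictures or check it separately.

**Disagreements**
- The side and top cameras differed by about 4 to 5 mm in y. I worked from differences measured within one view.
- A rough check of the held jar's lower edge in the side view was up to 7 mm off. I put that down to a rounded base, and the top view after placing agreed with the plan to about 2 mm.

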